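# Fill the feeder hopper and lay its cover plate

### The arm

A 7-joint arm with a two-finger parallel gripper is mounted at the origin on the work surface. World frame = base frame: x ahead of the robot, y to its left, z up, the work surface at z = 0. Lengths are in m, angles in degrees, forces in N, time in s.
With the tool pointing down it reaches from about 0.4 to 0.85 m from the base axis. Payload 4.5 kg.
Tool frame: the origin (TCP) lies midway between the tips of the shut fingers; the grasp point (between the pads) lies 19 mm behind it; z points along the fingers, y is the line along which they close (so a half turn about z gives the same grasp; the last joint's range is limited). The gripper opens to 85 mm and grips with 20 to 120 N. Pads are 22 mm wide; open, the fingers measure 114 mm over their backs; the gripper's body (76 mm by 85 mm) begins 54 mm behind the grasp point. The pads swing forward as they close: fully open they stand 13 mm farther back than shut.
Start: joints at [69.546, 39.483, -11.15, 89.685, 9.013, 51.709, -12.324], TCP at [0.238, -0.578, 0.231] pointing down, gripper open.
Joint ranges: [-172.22, 172.22], [-26.19, 119.32], [-84.43, 86.54], [7.71, 146.69], [-57.33, 237.33], [2.42, 119.75], [-152.13, 152.13]. Speed limits (degrees/s): [147.25, 147.25, 180, 180, 180, 180, 180].

### API

Orientations are given as a 3x3 rotation matrix whose columns are the frame's x, y, z axes.
In Python, from plant import robot gives the robot as it stands.
- The arm moves only by the tool carry_out, never from a script. Its argument "steps" is a list that holds one entry, the list of rows, each a list of 6 numbers: the shift along the tool's x, y, z normalised to -1 to 1, where 1 is 1000 mm, then the turn, a rotation vector about the tool's x, y, z normalised to -1 to 1, where 1 is 0.5 rad. In form: [[[tx, ty, tz, wx, wy, wz], ...]]. A call has 1 to 12 rows; each row is the pose to reach, as a shift and turn from the pose commanded when the call began, along the tool's axes at that moment; what a row does not reach only later rows make up. A row lasts 1/10 s, in which the tool goes at most 50 mm and 8.59 degrees, less where a joint would pass 70% of its speed; a pose out of reach is approached as far as the arm can. A call with a number of a shift or a turn outside -1 to 1 is refused whole. A call with a gripper value outside its range is refused whole. "jaw" is the opening, from 0 (shut) to 1 (fully open), set as the call begins (left out, the last holds). The fingers move at their own pace and stop on an object; the grip force is fixed at half the most. Time passes only in rows, so rows that repeat a pose let the fingers close. It gives the time, the measured TCP pose, the force, the opening and the grip force at its end, in the units of the state.
- robot.state(): the state, without advancing time (a new reading comes with each control period).
- robot.capture(name): name is "scene" or "top" or "wrist"; returns the picture (384x512x3 uint8, red, green, blue); there is no depth.
- robot.camera_model(name): a dict with "fx", "fy", "cx", "cy" (pixels), "dist_coeffs" ([k1, k2, p1, p2, k3] as OpenCV has them; the pictures are not rectified), "R" (3x3) and "t" (3): a world point X has camera coordinates R X + t; the wrist camera has in their place "mount" (4x4, takes a point from camera to tool coordinates, whose origin is the TCP and whose axes are the flange's). Camera axes: x right, y down, z forward; pixel columns grow to the right and rows downward; lengths in m; the calibration is good to about 2 mm. A picture is of the moment at which its call begins: read the wrist's pose just before it. camera_model takes no time and is no camera call.
- robot.job_done(): hands the job in; it is judged then, once.
The state is a dict: "time_s": time; "joint_pos": joint angles; "joint_vel": joint speeds; "joint_torque": joint torques, N m; "ee_pos": TCP position; "orientation": TCP orientation; "force": force on the tool from outside, world axes, zero at the start; "torque": the same for the moment, N m; "finger_gap": finger opening in m; "grasp_force": force on a finger pad.
Only numpy, scipy, OpenCV 4.12 (cv2) and the standard library are available. Lean on these libraries where they do the work, as an engineer would, in place of code of your own. Each camera call takes 0.05 s, during which the arm holds its last target. There are 200 camera calls.

### The job

Get the spacer feeder ready to run: tip all six spacers out of the pouring cup into the hopper's trough and stand the empty cup upright on the bench again. Then set the cover plate gently across the hopper, without dropping it, so that it lies flat on both saddles, between their ears and end stops. Leave the jar, the screwdriver and the little tray where they are.

Things in the scene. Friction and masses are not known exactly. Their poses are not given: they have to be found in the camera images.
- feeder: Feeder hopper, fixed: an aluminium trough between two white plastic saddle blocks, 100 mm (x) by 200 mm (y) overall. Origin: centre of its underside on the bench; long axis y, z up. The trough is open on top, 84 mm (x) by 132 mm (y) inside, floor 10 mm and rim 55 mm above the bench; the saddles fill |y| = 66 to 100 mm and stand taller (see seat)
- hopper (a point): Centre of the trough's inner floor, 10 mm above the bench; axes as the feeder
- seat (a point): Midpoint between the two flat saddle seats, at their height, 62 mm above the bench: where the centre of the cover plate's underside belongs; axes as the feeder. Each saddle has two ears, 14 mm taller than the seat, inner faces at x = +-40 mm, and an end stop, 10 mm taller, inner face at |y| = 94 mm
- cup: Pouring cup: grey plastic rectangular scoop, open on top, 95 to 160 g, six spacers inside. Flat parallel sides 62 mm apart (y = +-31 mm) for gripping, 56 mm tall. Origin: centre of the underside of its 54 mm long floor; z up, x towards its slanting spout. Upright back wall at x = -27 mm; walls 3 mm, floor 4 mm
- lip (a point): Middle of the cup's spout edge, 67 mm ahead of (x) and 49 mm above (z) the cup's origin. The front wall slants up to it from the floor at x = 27 mm, 40 degrees from upright. Spacers slide out once the cup is tipped forward (spout down) by about 70 to 95 degrees
- plate: Cover plate: flat aluminium, 72 mm (x) by 180 mm (y) by 6 mm, 200 to 400 g, with an upright black grip block on its middle, 20 mm (x) by 60 mm (y), top 42 mm above the plate's underside. Origin: centre of the underside; long axis y, z up; alike when turned half round. Starts flat on the bench
- jar: Bystander: a clear screw-top jar, 60 mm across, 85 mm tall; origin at its underside's centre
- driver: Bystander: an orange electric screwdriver lying on the bench, 36 mm thick, its tip at x = 125 mm and its rear at x = -85 mm; origin on its underside
- bits_tray: Bystander: a small black tray with a divider, 100 by 70 by 30 mm; origin at its underside's centre
- spacer0_mid (a point): Centre of one of six equal aluminium spacers, 15 mm across and 16 mm long, 10 g, bare metal, sliding easily, standing in the cup at the start
- spacer1_mid (a point): Centre of one of six equal aluminium spacers, 15 mm across and 16 mm long, 10 g, bare metal, sliding easily, standing in the cup at the start
- spacer2_mid (a point): Centre of one of six equal aluminium spacers, 15 mm across and 16 mm long, 10 g, bare metal, sliding easily, standing in the cup at the start
- spacer3_mid (a point): Centre of one of six equal aluminium spacers, 15 mm across and 16 mm long, 10 g, bare metal, sliding easily, standing in the cup at the start
- spacer4_mid (a point): Centre of one of six equal aluminium spacers, 15 mm across and 16 mm long, 10 g, bare metal, sliding easily, standing in the cup at the start
- spacer5_mid (a point): Centre of one of six equal aluminium spacers, 15 mm across and 16 mm long, 10 g, bare metal, sliding easily, standing in the cup at the start
There are look-alikes about, which are no part of the job. What is shaped like the cup but green or purple is not meant.

How it is judged (in metres and radians):
On the way, in this order (a step that is already met when the one before it is completed fails the run):
1. the cup is tipped with its spout over the trough (angle between cup's own z axis and vertical above 0.6 rad and horizontal distance between lip and hopper below 0.08 m and height (world z) of lip above 0.04 m), for 0.05 s.
2. all six spacers lie in the trough (x of spacer0_mid in the frame of hopper between -0.043 and 0.043 m and y of spacer0_mid in the frame of hopper between -0.067 and 0.067 m and z of spacer0_mid in the frame of hopper between 0 and 0.046 m and x of spacer1_mid in the frame of hopper between -0.043 and 0.043 m and y of spacer1_mid in the frame of hopper between -0.067 and 0.067 m and z of spacer1_mid in the frame of hopper between 0 and 0.046 m and x of spacer2_mid in the frame of hopper between -0.043 and 0.043 m and y of spacer2_mid in the frame of hopper between -0.067 and 0.067 m and z of spacer2_mid in the frame of hopper between 0 and 0.046 m and x of spacer3_mid in the frame of hopper between -0.043 and 0.043 m and y of spacer3_mid in the frame of hopper between -0.067 and 0.067 m and z of spacer3_mid in the frame of hopper between 0 and 0.046 m and x of spacer4_mid in the frame of hopper between -0.043 and 0.043 m and y of spacer4_mid in the frame of hopper between -0.067 and 0.067 m and z of spacer4_mid in the frame of hopper between 0 and 0.046 m and x of spacer5_mid in the frame of hopper between -0.043 and 0.043 m and y of spacer5_mid in the frame of hopper between -0.067 and 0.067 m and z of spacer5_mid in the frame of hopper between 0 and 0.046 m), for 0.2 s.
At the end, for the whole second after the job is handed in: All six spacers lie in the trough, below its rim; the plate rests on both seats (height within 3 mm, level within 0.04 rad, centred within 7 mm along each feeder axis, long axes aligned within 0.12 rad); the cup stands upright on the bench within 0.1 rad; all at rest (all of step 2 and x of plate in the frame of seat between -0.007 and 0.007 m and y of plate in the frame of seat between -0.007 and 0.007 m and z of plate in the frame of seat between -0.003 and 0.003 m and angle between plate's own z axis and vertical below 0.04 rad and angle between the y axis of plate and the y axis of feeder, either way round below 0.12 rad and linear speed of each of plate, cup below 0.02 m/s and angle between cup's own z axis and vertical below 0.1 rad and height (world z) of cup between -0.006 and 0.006 m); the robot touches nothing.
It fails at once if the cover plate falls: faster than 0.45 m/s while out of the fingers (a drop of more than about 10 mm) (linear speed of plate above 0.45 m/s and contact force between the fingers and plate below 0.2 N).
It fails at once if the jar, screwdriver or tray is moved more than 40 mm (distance of any of jar, driver, bits_tray from where it was at the start of the episode above 0.04 m).
It also fails if it takes over 70 s, if anything falls off the work surface, if the arm or the gripper's body presses on something with over 40 N, if the wrist force passes 120 N, or if a joint passes its speed limit or range.

## Working session

There is one attempt and no reset: what is moved stays moved. The work goes in short steps, Python scripts to look and compute and a tool call to move; the robot and the scene stay as the last step left them, time stands still between calls to the robot, and variables do not carry over. Pictures are saved under pics/ and viewed, at most 10 in all, crops included, and the job is handed in when it is done.

Besides the shell and the picture viewer there is one more tool, called after "Emit:" as name(argument=value, ...), one argument or row to a line, values as JSON. carry_out: Moves the arm, as the interface text tells. Its arguments: {"type":"object","properties":{"steps":{"type":"array","items":{"type":"array","items":{"type":"array","items":{"type":"number","minimum":-1,"maximum":1}}}},"jaw":{"type":"number"}},"required":["steps"]}

```bash
ls; mkdir -p pics; python3 - <<'E'
from plant import robot
import cv2,numpy as np
s=robot.state();print(s['time_s'],s['ee_pos'],s['orientation'],s['finger_gap'])
for n in['top','scene']:
    cv2.imwrite(f'pics/{n}0.png',robot.capture(n)[:,:,::-1]); m=robot.camera_model(n);print(n,m)
print(robot.camera_model('wrist'))
E
```

```text
pics
0.0 [ 0.23775937 -0.5772777   0.23046788] [[ 9.24584212e-01  3.80976731e-01 -8.74592931e-04]
 [ 3.80977700e-01 -9.24582663e-01  1.70026138e-03]
 [-1.60873442e-04 -1.90523523e-03 -9.99998172e-01]] 0.0853918059645815
top {'fx': 453.147705556356, 'fy': 453.147705556356, 'cx': 258.9060705833711, 'cy': 198.2776352488599, 'dist_coeffs': array([-0.04527759,  0.        ,  0.        ,  0.        ,  0.        ]), 'R': array([[-1.96060977e-04, -9.99999930e-01, -3.17240088e-04],
       [-9.93687095e-01,  2.30413465e-04, -1.12186913e-01],
       [ 1.12186979e-01,  2.93241905e-04, -9.93687071e-01]]), 't': array([-0.02174052,  0.49139417,  1.31974277])}
scene {'fx': 451.34435189347056, 'fy': 451.34435189347056, 'cx': 259.84091486632656, 'cy': 194.59455970764589, 'dist_coeffs': array([0.05135843, 0.        , 0.        , 0.        , 0.        ]), 'R': array([[-0.19685057,  0.98043273, -0.00123498],
       [ 0.7426461 ,  0.14828533, -0.65306067],
       [-0.64009892, -0.12947252, -0.75730459]]), 't': array([ 0.100195  , -0.31626928,  1.45575588])}
{'fx': 286.0123636218932, 'fy': 286.0123636218932, 'cx': 250.97862244880895, 'cy': 192.46200814311055, 'dist_coeffs': array([-0.01454091,  0.        ,  0.        ,  0.        ,  0.        ]), 'mount': array([[-2.69594330e-05, -9.50583535e-01, -3.10468907e-01,
         7.90392095e-02],
       [ 9.99999866e-01, -1.86339010e-04,  4.83692127e-04,
         5.01394389e-04],
       [-5.17642241e-04, -3.10468852e-01,  9.50583412e-01,
        -1.42435539e-01],
       [ 0.00000000e+00,  0.00000000e+00,  0.00000000e+00,
         1.00000000e+00]])}
```

View pics/top0.png

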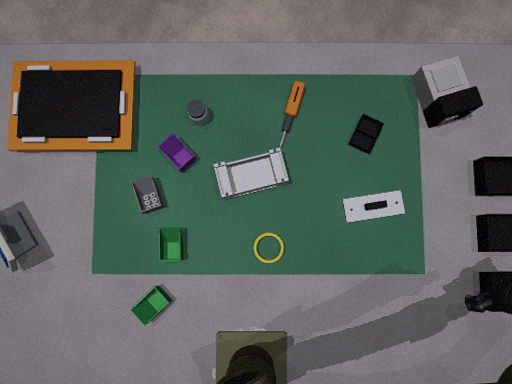

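View pics/scene0.png

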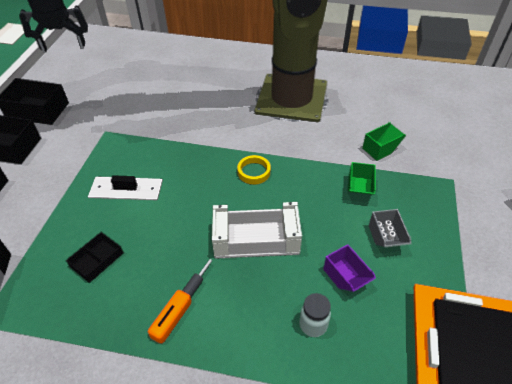

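Top view: the cup could be grey (147,195), purple (178,152), green (171,244) or green (151,305). I choose the grey one, which holds the spacers. The feeder is at (251,174), the plate at (374,206), the jar at (198,112), the driver at (293,105) and the tray at (366,133).

```bash
cat > h.py <<'E'
import cv2,numpy as np
from plant import robot
def K(m):return np.array([[m['fx'],0,m['cx']],[0,m['fy'],m['cy']],[0,0,1]])
def RT(n,pose=None):
    m=robot.camera_model(n)
    if n!='wrist':return m,np.array(m['R']),np.array(m['t'])
    R,p=pose;M=np.array(m['mount']);Rw=R@M[:3,:3];c=R@M[:3,3]+p
    return m,Rw.T,-Rw.T@c
def proj(X,n,pose=None):
    m,R,t=RT(n,pose)
    return cv2.projectPoints(np.atleast_2d(np.array(X,float)),cv2.Rodrigues(R)[0],t,K(m),m['dist_coeffs'])[0][:,0]
def back(px,z,n,pose=None):
    m,R,t=RT(n,pose)
    u=cv2.undistortPoints(np.array(px,float).reshape(-1,1,2),K(m),m['dist_coeffs'])[:,0]
    d=np.c_[u,np.ones(len(u))]@R;c=-R.T@t
    return c+d*((z-c[2])/d[:,2])[:,None]
E
python3 - <<'E'
import cv2,numpy as np
from h import *
t=cv2.imread('pics/top0.png')
def c(x,y,w,h,W,H):return cv2.resize(t[y:y+h,x:x+w],(W,H),interpolation=cv2.INTER_CUBIC)
a=c(205,140,100,70,800,560)[:,:400*2]
top=np.hstack([c(128,170,40,50,240,300),c(335,180,80,50,480,300)])
top=np.hstack([top,np.zeros((300,80,3),np.uint8)])
b=np.zeros((300,800,3),np.uint8);b[:,:430]=c(208,142,86,60,430,300)
cv2.imwrite('pics/crop1.png',np.vstack([top,b]))
print(back([[147,195],[178,152],[251,174],[374,206],[198,112]],0.03,'top'))
E
```

```text
[[ 0.50102777  0.31153401  0.03      ]
 [ 0.63130641  0.22155861  0.03      ]
 [ 0.56409985  0.00175235  0.03      ]
 [ 0.46795583 -0.36378477  0.03      ]
 [ 0.75522123  0.16332934  0.03      ]]
```

View pics/crop1.png

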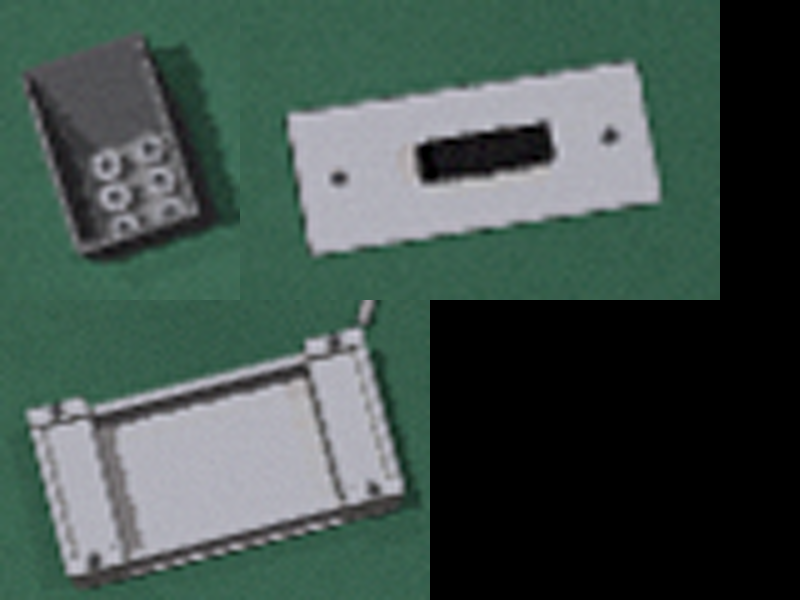

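The crop confirms the grey cup: it holds six spacers and its spout points image-up. I'll fit the poses from the corner pixels in this crop.

```bash
cat >> h.py <<'E'
from scipy.optimize import least_squares
def fit(pts,px,g,n='top',pose=None):
    pts=np.array(pts,float)/1000
    def w(q):
        c,s=np.cos(q[2]),np.sin(q[2])
        return np.c_[q[0]+c*pts[:,0]-s*pts[:,1],q[1]+s*pts[:,0]+c*pts[:,1],pts[:,2]]
    r=least_squares(lambda q:(proj(w(q),n,pose)-px).ravel(),g,loss='soft_l1')
    return r.x,r.fun.reshape(-1,2)
E
python3 - <<'E'
from h import *
np.set_printoptions(precision=4,suppress=True)
for nm,p,px,g in [
 ('cup',[(67,31,49),(67,-31,49),(-27,31,56),(-27,-31,56)],[(132.5,182.5),(151.8,175.8),(141.3,212.3),(162.3,205.8)],(.5,.31,.3)),
 ('plate',[(36,90,6),(36,-90,6),(-36,-90,6),(-36,90,6)],[(343.3,198.8),(400.8,190.3),(405,213.7),(347.5,222.5)],(.47,-.36,0.1)),
 ('feeder',[(50,100,76),(50,-100,76),(-50,-100,76),(-50,100,76)],[(213.6,164),(280.4,147.6),(289,180.4),(222.4,197)],(.56,0,.2))]:
    q,f=fit(p,np.array(px),g);print(nm,q,np.degrees(q[2]));print(f.ravel())
E
```

```text
cup [0.4824 0.2995 0.3404] 19.506273636224936
[-0.1005  0.2175  0.5002 -0.0476  0.2009  0.1994 -0.6402 -0.3814]
plate [ 0.4694 -0.3706  0.1482] 8.489637504078024
[-0.2845  0.1542  0.329  -0.046   0.4361 -0.0931 -0.4771 -0.0239]
feeder [ 0.5618 -0.0002  0.2475] 14.18041749437491
[ 0.0519 -0.0102  0.1878 -0.2455  0.2914 -0.0367 -0.5966  0.2818]
```

Emit:
carry_out(
  steps=[
    [[0.385,-0.252,-0.05,0,0,-1],[0.385,-0.252,-0.05,0,0,-1],[0.385,-0.252,-0.05,0,0,-1],[0.385,-0.252,-0.05,0,0,-1],[0.385,-0.252,-0.05,0,0,-1],[0.385,-0.252,-0.05,0,0,-1],[0.385,-0.252,-0.05,0,0,-1],[0.385,-0.252,-0.05,0,0,-1],[0.385,-0.252,-0.05,0,0,-1],[0.385,-0.252,-0.05,0,0,-1]],
  ],
  jaw=1,
)

```text
time_s: 1.1
ee_pos: [0.5019, -0.1912, 0.2821]
orientation: [[0.621, 0.784, 0.004], [0.784, -0.621, 0.004], [0.005, 0.001, -1.0]]
force: [0.2, -0.6, 0.6]
finger_gap: 0.0854
grasp_force: 0.0
```

```bash
python3 -c "
from h import *
s=robot.state();print(s['joint_pos']);np.save('s1.npy',np.r_[s['joint_pos'],s['ee_pos'],np.array(s['orientation']).ravel()])"
```

```text
[ 28.50845568  29.82135563 -19.73391587 101.02949149  12.1362895
  51.0761505  -34.83985045]
```

Emit:
carry_out(
  steps=[
    [[0.372,-0.32,0,0,0,-1],[0.372,-0.32,0,0,0,-1],[0.372,-0.32,0,0,0,-1],[0.372,-0.32,0,0,0,-1],[0.372,-0.32,0,0,0,-1],[0.372,-0.32,0,0,0,-1],[0.372,-0.32,0,0,0,-1],[0.372,-0.32,0,0,0,-1],[0.372,-0.32,0,0,0,-1],[0.372,-0.32,0,0,0,-1],[0.372,-0.32,0,0,0,-1]],
  ],
)

```text
time_s: 2.2
ee_pos: [0.481, 0.2997, 0.2812]
orientation: [[0.17, 0.985, -0.001], [0.985, -0.17, 0.006], [0.006, -0.002, -1.0]]
force: [-0.9, 0.3, 0.5]
finger_gap: 0.0856
grasp_force: 0.0
```

Emit:
carry_out(
  steps=[
    [[0,0,0,0,0,-1],[0,0,0,0,0,-1],[0,0,0,0,0,-1],[0,0,0,0,0,-1]],
  ],
)

```text
time_s: 2.6
ee_pos: [0.4835, 0.2904, 0.2806]
orientation: [[-0.317, 0.948, -0.001], [0.948, 0.317, -0.002], [-0.001, -0.001, -1.0]]
force: [-0.4, -0.4, 0.7]
finger_gap: 0.0852
grasp_force: 0.0
```

```bash
cat > kin.py <<'E'
from h import *
import itertools,sys
from scipy.spatial.transform import Rotation as Ro
def log():
    s=robot.state();r=np.r_[s['joint_pos'],s['ee_pos'],np.array(s['orientation']).ravel()]
    try:D=np.load('S.npy')
    except Exception:D=np.load('s1.npy')[None]
    D=np.vstack([D,r]);np.save('S.npy',D);return D
def fk(q,s,p):
    # p: o1,o7(deg), h,L1,L2,d, a1,a2 ; returns R,pos
    q=np.array(q)*s
    A=Ro.from_euler('ZYZ',[q[0]+p[0],q[1],q[2]],degrees=True).as_matrix()
    B=A@Ro.from_euler('Y',q[3],degrees=True).as_matrix()
    C=B@Ro.from_euler('ZY',[q[4],q[5]],degrees=True).as_matrix()
    D=C@Ro.from_euler('Z',q[6]+p[1],degrees=True).as_matrix()
    pos=np.array([0,0,p[2]])+A@[p[6],0,p[3]]+B@[-p[6],0,p[4]]+C@[p[7],0,p[5]]
    return D,pos
def fitk(D):
    best=None
    for sg in itertools.product([1,-1],repeat=4):
        s=np.array([sg[0],1,sg[1],1,sg[2],1,sg[3]])
        def res(p):
            o=[]
            for r in D:
                R,x=fk(r[:7],s,p);o+=list(3*(x-r[7:10]))+list((R-r[10:].reshape(3,3)).ravel())
            return np.r_[o,0.01*(p[3]-.42),.01*p[6],.01*p[7]]
        for o7 in(0,90,180,-90):
            f=least_squares(res,[0,o7,.35,.42,.42,.2,0,0])
            if best is None or f.cost<best[0]:best=(f.cost,s,f.x)
    return best
if __name__=='__main__':
    np.set_printoptions(precision=3,suppress=True)
    D=log();print(D[:,:7]);b=fitk(D);print(b)
    np.savez('kin.npz',s=b[1],p=b[2])
E
python3 kin.py
```

```text
[[ 28.508  29.821 -19.734 101.029  12.136  51.076 -34.84 ]
 [-15.064  34.418 -34.936  96.045  22.771  56.902 -39.47 ]]
(np.float64(7.588180479852365e-07), array([-1,  1, -1,  1, -1,  1, -1]), array([-3.37 , 86.63 , -1.382,  0.509,  0.248, -1.357,  0.07 ,  0.002]))
```

Emit:
carry_out(
  steps=[
    [[0,0,0,0,0,-1],[0,0,0,0,0,-1],[0,0,0,0,0,-1],[0,0,0,0,0,-1]],
  ],
)

```text
time_s: 3.0
ee_pos: [0.4836, 0.2903, 0.2806]
orientation: [[-0.733, 0.68, -0.001], [0.68, 0.733, -0.002], [-0.001, -0.002, -1.0]]
force: [0.8, 0.0, 0.6]
finger_gap: 0.085
grasp_force: 0.0
```

Emit:
carry_out(
  steps=[
    [[0,0,0,0,0,-1],[0,0,0,0,0,-1],[0,0,0,0,0,-1],[0,0,0,0,0,-1]],
  ],
)

```text
time_s: 3.4
ee_pos: [0.4836, 0.2903, 0.2805]
orientation: [[-0.969, 0.246, -0.001], [0.246, 0.969, -0.002], [0.0, -0.002, -1.0]]
force: [0.4, -0.5, -0.9]
finger_gap: 0.0858
grasp_force: 0.0
```

Emit:
carry_out(
  steps=[
    [[0,0,0,0,0,-1],[0,0,0,0,0,-1],[0,0,0,0,0,-1],[0,0,0,0,0,-1]],
  ],
)

```text
time_s: 3.8
ee_pos: [0.4836, 0.2903, 0.2805]
orientation: [[-0.968, -0.249, -0.001], [-0.249, 0.968, -0.002], [0.001, -0.002, -1.0]]
force: [-1.0, 0.5, -0.1]
finger_gap: 0.0854
grasp_force: 0.0
```

```bash
python3 kin.py; python3 -c "
from h import *
s=robot.state();print(s['time_s'],s['ee_pos'],np.array(s['orientation']).round(3))
im=robot.capture('wrist');cv2.imwrite('pics/w1.png',im[:,:,::-1]);np.savez('w1.npz',R=s['orientation'],p=s['ee_pos'])"
```

```text
[[ 28.508  29.821 -19.734 101.029  12.136  51.076 -34.84 ]
 [-15.064  34.418 -34.936  96.045  22.771  56.902 -39.47 ]
 [ -3.691  41.021 -58.362  95.476  37.872  65.617  32.097]]
(np.float64(6.896078068815952e-05), array([-1,  1, -1,  1, -1,  1, -1]), array([-5.156, 84.844, -0.094,  0.582,  0.328, -0.085, -0.034, -0.058]))
3.8 [0.48361988 0.29030088 0.28045697] [[-0.968 -0.249 -0.001]
 [-0.249  0.968 -0.002]
 [ 0.001 -0.002 -1.   ]]
```

View pics/w1.png

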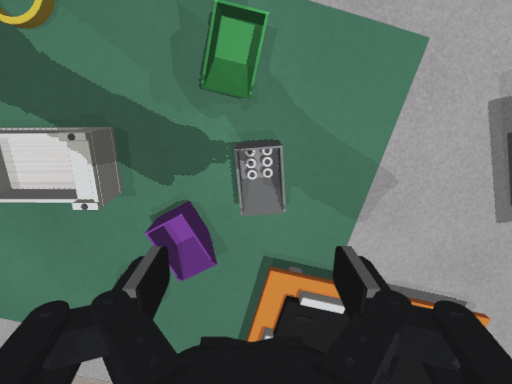

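Wrist view: the grey cup is centred at about (260,180). Its back wall is at the top, (236,148) to (283,145), and its spout edge at the bottom, (242,214) to (286,211). The feeder is at the left.

```bash
python3 - <<'E'
from h import *
np.set_printoptions(precision=4,suppress=True)
w=np.load('w1.npz');pose=(w['R'],w['p'])
im=cv2.imread('pics/w1.png')
P=np.array([(67,31,49),(67,-31,49),(-27,31,56),(-27,-31,56)])
q,f=fit(P,np.array([(286,211),(242,214),(283,145),(236,148)]),(.48,.3,.34),'wrist',pose)
print(q,np.degrees(q[2]),f.ravel())
for qq,col in((q,(0,255,255)),((.4824,.2995,.3404),(255,0,255))):
    c,s=np.cos(qq[2]),np.sin(qq[2]);X=P/1000
    W=np.c_[qq[0]+c*X[:,0]-s*X[:,1],qq[1]+s*X[:,0]+c*X[:,1],X[:,2]]
    pr=proj(W,'wrist',pose);print(pr.ravel())
    im=im if 1 else 0
    pp=pr[[0,1,3,2]]
    big=cv2.resize(im,None,fx=5,fy=5,interpolation=cv2.INTER_CUBIC) if col[0]==0 else big
    cv2.polylines(big,[((pp+.5)*5).astype(int)],True,col,1)
cv2.imwrite('pics/w1c.png',big[600:1150,1050:1550])
E
```

```text
[0.4848 0.3029 0.3269] 18.728518622087332 [-0.1022 -0.065  -0.0994 -0.0258  0.7628 -0.2406 -0.4701  0.3598]
[285.8978 210.935  241.9006 213.9742 283.7628 144.7594 235.5299 148.3598]
[284.6719 208.5087 240.6108 212.1182 281.4137 141.9761 233.1148 146.2525]
```

View pics/w1c.png

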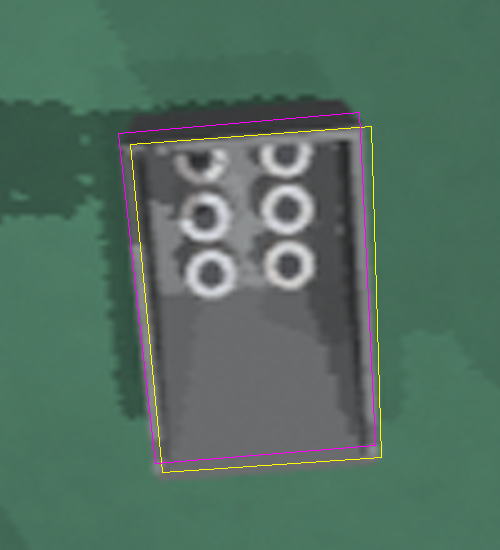

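The yellow and magenta outlines bracket the cup's rim to within about 2 mm, so I'll use the mean pose (0.4836, 0.3012, 19.1°). Next I check which pouring yaw the arm can reach.

```bash
cat > ik.py <<'E'
from kin import *
D=np.vstack([np.load('S.npy'),np.r_[69.546,39.483,-11.15,89.685,9.013,51.709,-12.324,.23776,-.57728,.23047,.924584,.380977,-.000875,.380978,-.924583,.0017,-.000161,-.001905,-.999998]])
lo=np.array([-172.22,-26.19,-84.43,7.71,-57.33,2.42,-152.13]);hi=np.array([172.22,119.32,86.54,146.69,237.33,119.75,152.13])
def solve(R,x,s,p,q0):
    def res(q):
        A,y=fk(q,s,p);return np.r_[5*(y-x),(A-R).ravel(),1e-4*(q-q0)]
    f=least_squares(res,np.clip(q0,lo+3,hi-3),bounds=(lo,hi));A,y=fk(f.x,s,p)
    return f.x,np.linalg.norm(y-x),np.linalg.norm(A-R)
def toolpose(cx,psi,th,al,ref,refpos,g=(-8,0,40)):
    # cup yaw psi, tip th, grasp tilt al; ref = cup-frame point (mm) located at refpos
    C=Ro.from_euler('ZY',[psi,th],degrees=True).as_matrix()
    T=C@Ro.from_euler('Y',-al,degrees=True).as_matrix()@np.array([[-1,0,0],[0,1,0],[0,0,-1.]])
    gp=np.array(refpos)+C@((np.array(g)-ref)/1000.)
    return T,gp+T@[0,0,.019]
E
python3 - <<'E'
from ik import *
np.set_printoptions(precision=3,suppress=True,linewidth=150)
b=fitk(D);print(b);s,p=b[1],b[2];np.savez('kin.npz',s=s,p=p)
for r in D:
    R,x=fk(r[:7],s,p);print((x-r[7:10])*1000,np.abs(R-r[10:].reshape(3,3)).max())
q=D[2,:7]
for al in(0,10,20):
    T,x=toolpose(0,19.1,0,al,[0,0,0],[.4836,.3012,0]);r=solve(T,x,s,p,q);print('grasp',al,x,r)
for psi in(-105,-76,-45,-15,14,45,75,104,135):
  for th in(70,95):
    T,x=toolpose(0,psi,th,0,[67,0,49],[.562,0,.08])
    T2,x2=T,x
    bst=min((solve(T,x,s,p,np.r_[q[:4],j5,60,j7]) for j5 in(0,90,180) for j7 in(-90,0,90)),key=lambda r:r[1]+r[2])
    print(psi,th,np.round(bst[0]),bst[1],bst[2])
E
```

```text
(np.float64(0.0001136001727911786), array([-1,  1, -1,  1, -1,  1, -1]), array([-4.465, 85.535, -0.823,  0.55 ,  0.292, -0.809,  0.005, -0.044]))
[-0.088  0.327 -0.368] 0.00041375242171214077
[-0.318  3.744  0.154] 0.00013030314232460492
[-0.295 -2.611  0.75 ] 0.00014529683794789504
[-1.278 -0.566 -0.536] 0.001983092007754041
grasp 0 [0.476 0.299 0.021] (array([ -9.895,  63.431, -47.223, 107.955,  70.057,  44.297,  10.29 ]), np.float64(6.09223525927101e-06), np.float64(3.9812588984416344e-05))
grasp 10 [0.479 0.3   0.021] (array([-13.74 ,  67.206, -44.304,  79.573,  62.033,  48.28 ,  31.793]), np.float64(2.311768365970529e-06), np.float64(1.769962188161013e-05))
grasp 20 [0.482 0.301 0.022] (array([-22.015,  75.707, -45.285,  37.481,  54.464,  59.423,  57.201]), np.float64(1.4457840493310845e-05), np.float64(0.00020205569923283366))
-105 70 [-53.  62. -32.   8.   1.  75. -65.] 0.046646729185625 0.6830888263414872
-105 95 [-60.  56. -37.   8.   1.  74. -65.] 0.07263493190420368 1.1223127630630714
-76 70 [-70.  52. -40.   8.   1.  75. -63.] 0.025117554026821694 0.3599852265520585
-76 9
[... 624 characters left out ...]
  -26.  -84.   74.  -18.   42.  -99.] 0.030926732189689964 0.33384639812066
45 95 [ -80.  -26.  -84.    8.  -51.   78. -106.] 0.046601143337378775 0.565946598534869
75 70 [  63.   51.   14.    8.   25.   75. -128.] 0.02432835543330154 0.3485070242691502
75 95 [  70.   44.   31.    8.   13.   75. -124.] 0.0542504998466654 0.8037841190879734
104 70 [  45.   62.   25.    8.    6.   75. -124.] 0.04597608859928056 0.6726416320358842
104 95 [  52.   55.   32.    8.    5.   74. -124.] 0.0720830631571109 1.1119327152534333
135 70 [  26.   70.   16.    8.    4.   75. -115.] 0.06316874851301629 0.9534606655933144
135 95 [  32.   65.   22.    8.    3.   73. -118.] 0.08594281182963016 1.4020137477386871
```

Emit:
carry_out(
  steps=[
    [[0,0,0,1,0,0],[0,0,0,1,0,0],[0,0,0,1,0,0],[0,0,0,1,0,0]],
  ],
)

```text
time_s: 4.25
ee_pos: [0.4815, 0.2945, 0.2805]
orientation: [[-0.968, -0.22, 0.12], [-0.25, 0.848, -0.467], [0.001, -0.482, -0.876]]
force: [-0.1, 0.2, -0.2]
finger_gap: 0.0853
grasp_force: 0.0
```

```bash
python3 -c "
from kin import *
log()"
```

Emit:
carry_out(
  steps=[
    [[0,0,0,-1,0,0],[0,0,0,-1,0,0],[0,0,0,-1,0,0],[0,0,0,-1,0,0]],
  ],
)

```text
time_s: 4.65
ee_pos: [0.4855, 0.2875, 0.281]
orientation: [[-0.971, -0.239, 0.001], [-0.239, 0.971, 0.0], [-0.001, -0.0, -1.0]]
force: [0.8, -0.2, 0.1]
finger_gap: 0.0851
grasp_force: 0.0
```

Emit:
carry_out(
  steps=[
    [[0,0,0,0,-0.7,0],[0,0,0,0,-0.7,0],[0,0,0,0,-0.7,0],[0,0,0,0,-0.7,0]],
  ],
)

```text
time_s: 5.05
ee_pos: [0.4816, 0.2902, 0.2811]
orientation: [[-0.91, -0.248, 0.333], [-0.234, 0.969, 0.081], [-0.342, -0.004, -0.94]]
force: [1.2, -0.9, 0.5]
finger_gap: 0.0854
grasp_force: 0.0
```

```bash
python3 - <<'E'
import re
t=open('kin.py').read()
t=t.replace("0.01*(p[3]-.42),.01*p[6],.01*p[7]","0.01*(p[0]),.003*(p[3]-.42),.003*p[6],.003*p[7],.003*(p[2]-.35)")
open('kin.py','w').write(t)
E
cat > feas.py <<'E'
from ik import *
import sys
np.set_printoptions(precision=3,suppress=True,linewidth=150)
b=fitk(D);print(b);s,p=b[1],b[2];np.savez('kin.npz',s=s,p=p)
for r in D:
    R,x=fk(r[:7],s,p);print(r[:7],(x-r[7:10])*1000,np.abs(R-r[10:].reshape(3,3)).max())
q=D[-2,:7]
for al in(0,10,20,30):
    T,x=toolpose(0,19.1,0,al,[0,0,0],[.4836,.3012,0]);r=solve(T,x,s,p,q);print('grasp',al,x,r)
for al in(0,20):
 for psi in(-105,-76,-45,-15,14,45,75,104,135):
  for th in(70,95):
    T,x=toolpose(0,psi,th,al,[67,0,49],[.562,0,.08])
    bst=min((solve(T,x,s,p,np.r_[q[:4],j5,60,j7]) for j5 in(0,90,180) for j7 in(-90,0,90)),key=lambda r:r[1]+r[2])
    print(al,psi,th,np.round(bst[0]),bst[1:])
E
python3 -c "
from kin import *
log()";python3 feas.py
```

```text
(np.float64(0.003117719769127461), array([-1,  1, -1,  1, -1,  1, -1]), array([-3.348, 86.755,  0.308,  0.577,  0.329,  0.325,  0.003,  0.   ]))
[ 28.508  29.821 -19.734 101.029  12.136  51.076 -34.84 ] [ 3.256  9.318 -2.476] 0.0014027222469934486
[-15.064  34.418 -34.936  96.045  22.771  56.902 -39.47 ] [-0.878  2.886 -0.029] 0.0016985905099894394
[ -3.691  41.021 -58.362  95.476  37.872  65.617  32.097] [ 5.976 -5.758  3.487] 0.0017344723589697852
[-26.536  44.937 -45.012  87.131  46.072  88.947  22.126] [-3.628 -0.764  0.39 ] 0.027487616839653353
[ -8.508  30.851 -50.304 114.546  58.055  42.754   9.379] [-0.686 -1.531  3.362] 0.01955968832169857
[ 69.546  39.483 -11.15   89.685   9.013  51.709 -12.324] [ 6.746  1.505 -4.734] 0.0019829614817033834
grasp 0 [0.476 0.299 0.021] (array([-13.585,  59.333, -41.809, 110.026,  65.638,  39.011,  11.327]), np.float64(1.7035016693359522e-06), np.float64(2.885106391989762e-06))
grasp 10 [0.479 0.3   0.021] (array([-13.066,  59.608, -44.593, 119.188,  92.587,  39.623, -15.986]), np.float64(7.641057683553696e-06), np.float64(6.994607396909747e-0
[... 3883 characters left out ...]
.  57. -18.  95.  53.  79. 104.] (np.float64(3.4506096839347975e-06), np.float64(1.9828519185577282e-05))
20 75 95 [-22.  68. -11.  83.  54. 100. 104.] (np.float64(6.3801759471178015e-06), np.float64(3.501476317196489e-05))
20 104 70 [ -7.  56. -32. 112.  80.  78.  99.] (np.float64(1.4118372195530138e-06), np.float64(1.7132674266005437e-05))
20 104 95 [-22.  66. -22. 108.  78.  96.  89.] (np.float64(2.048448494049094e-06), np.float64(2.5684599864479046e-05))
20 135 70 [ -4.  55. -32. 131. 109.  74.  97.] (np.float64(2.7684544317314488e-06), np.float64(2.2057484386774515e-05))
20 135 95 [-26.  66. -13. 136. 107.  92.  69.] (np.float64(3.201918220637272e-06), np.float64(2.896140959499225e-05))
```

```bash
cat > mv.py <<'E'
from ik import *
np.set_printoptions(precision=4,suppress=True,linewidth=150)
def row(T,x,R0=None,x0=None):
    if R0 is None:
        s=robot.state();R0=np.array(s['orientation']);x0=np.array(s['ee_pos'])
    return np.r_[R0.T@(x-x0),Ro.from_matrix(R0.T@T).as_rotvec()/.5]
E
python3 - <<'E'
from mv import *
T,x=toolpose(0,19.1,0,20,[0,0,0],[.4836,.3012,0]);print(x)
up=x+[-.034,-.012,.1]
print(row(T,up)); print(row(T,x,T,up)); 
E
```

```text
[0.4822 0.3007 0.0221]
[ 0.0852  0.0075  0.1381 -0.0641  0.0004 -0.1537]
[0.0003 0.0002 0.1063 0.     0.     0.    ]
```

Emit:
carry_out(
  steps=[
    [[0.0852,0.0075,0.1381,-0.064,0,-0.154],[0.0852,0.0075,0.1381,-0.064,0,-0.154],[0.0852,0.0075,0.1381,-0.064,0,-0.154],[0.0852,0.0075,0.1381,-0.064,0,-0.154],[0.0852,0.0075,0.1381,-0.064,0,-0.154],[0.0852,0.0075,0.1381,-0.064,0,-0.154]],
  ],
  jaw=1,
)

```text
time_s: 5.65
ee_pos: [0.4509, 0.2915, 0.1222]
orientation: [[-0.889, -0.325, 0.323], [-0.304, 0.946, 0.114], [-0.343, 0.003, -0.939]]
force: [-0.4, 0.4, 0.1]
finger_gap: 0.0855
grasp_force: 0.0
```

```bash
python3 - <<'E'
from mv import *
T,x=toolpose(0,19.1,0,20,[0,0,0],[.4836,.3012,0])
print(row(T,x),log()[-1,:7])
s=robot.state();im=robot.capture('wrist');cv2.imwrite('pics/w2.png',im[:,:,::-1])
E
```

```text
[ 0.0037 -0.0018  0.1052  0.0042  0.0017 -0.0072] [-18.059   44.9852 -40.1368 128.5534 100.3106  35.9783 -31.3761]
```

View pics/w2.png

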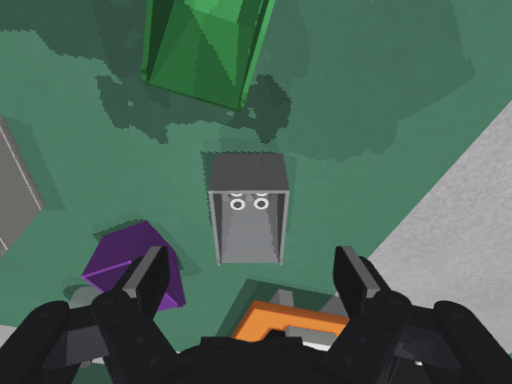

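The cup is at about (248,215), centred between the fingers at columns 168 and 335, and square to them. I'll advance and close.

Emit:
carry_out(
  steps=[
    [[0.001,-0.001,0.035,0,0,0],[0.002,-0.001,0.07,0,0,0],[0.003,-0.001,0.09,0,0,0],[0.003,-0.001,0.104,0,0,0],[0.003,-0.001,0.104,0,0,0]],
  ],
  jaw=1,
)

```text
time_s: 6.2
ee_pos: [0.4826, 0.3013, 0.0237]
orientation: [[-0.889, -0.324, 0.325], [-0.303, 0.946, 0.114], [-0.344, 0.003, -0.939]]
force: [-0.1, 0.0, -0.1]
finger_gap: 0.0853
grasp_force: 0.0
```

Emit:
carry_out(
  steps=[
    [[0,0,0,0,0,0],[0,0,0,0,0,0],[0,0,0,0,0,0],[0,0,0,0,0,0],[0,0,0,0,0,0],[0,0,0,0,0,0]],
  ],
  jaw=0,
)

```text
time_s: 6.8
ee_pos: [0.4813, 0.3019, 0.0255]
orientation: [[-0.887, -0.327, 0.325], [-0.306, 0.945, 0.116], [-0.345, 0.004, -0.938]]
force: [-1.5, -1.5, 6.6]
finger_gap: 0.0612
grasp_force: 66.0
```

```bash
cat >> mv.py <<'E'
def cupT(psi,th,ref,pos):
    C=Ro.from_euler('ZY',[psi,th],degrees=True).as_matrix();return C,np.array(pos)-C@(np.array(ref)/1000.)
def save():
    s=robot.state();R=np.array(s['orientation']);x=np.array(s['ee_pos'])
    C,o=cupT(19.1,0,[0,0,0],[.4836,.3012,0]);np.savez('grip.npz',A=C.T@R,b=C.T@(x-o))
def tool(psi,th,ref,pos):
    g=np.load('grip.npz');C,o=cupT(psi,th,ref,pos);return C@g['A'],o+C@g['b']
H=np.array([.5618,-.0002]);d=np.array([-.2451,.9695])
E
python3 - <<'E'
from mv import *
save()
s=robot.state();R,x=np.array(s['orientation']),np.array(s['ee_pos'])
e=H-.097*d; a=np.array([.4836,.3012])
P=[(19.1,[*a,.13])]+[(19.1+85.1*f,[*(a+(e-a)*f),.13]) for f in(1/3,2/3,1)]
for psi,pos in P:
    T,y=tool(psi,0,[0,0,0],pos);print(row(T,y,R,x));R,x=T,y
E
```

```text
[-0.0449  0.0005 -0.122  -0.     -0.      0.    ]
[ 0.0106 -0.1368 -0.0044 -0.3421  0.0035 -0.9292]
[ 0.0698 -0.1153 -0.0261 -0.3421  0.0035 -0.9292]
[ 0.1124 -0.0663 -0.0416 -0.3421  0.0035 -0.9292]
```

Emit:
carry_out(
  steps=[
    [[-0.015,0,-0.04,0,0,0],[-0.03,0,-0.08,0,0,0],[-0.045,0,-0.122,0,0,0],[-0.045,0,-0.122,0,0,0]],
  ],
)

```text
time_s: 7.2
ee_pos: [0.483, 0.3042, 0.1604]
orientation: [[-0.885, -0.327, 0.331], [-0.304, 0.945, 0.122], [-0.353, 0.007, -0.936]]
force: [1.3, 1.5, -5.7]
finger_gap: 0.0609
grasp_force: 67.3
```

Emit:
carry_out(
  steps=[
    [[0.0025,-0.034,-0.001,-0.085,0,-0.232],[0.005,-0.068,-0.002,-0.171,0,-0.465],[0.0075,-0.102,-0.003,-0.256,0,-0.697],[0.0106,-0.1368,-0.0044,-0.342,0.0035,-0.929],[0.0106,-0.1368,-0.0044,-0.342,0.0035,-0.929]],
  ],
)

```text
time_s: 7.7
ee_pos: [0.5119, 0.1723, 0.1525]
orientation: [[-0.654, -0.721, 0.229], [-0.678, 0.693, 0.246], [-0.336, 0.005, -0.942]]
force: [-0.8, 0.4, -2.6]
finger_gap: 0.0614
grasp_force: 67.8
```

```bash
python3 - <<'E'
from mv import *
T,y=tool(19.1+85.1/3,0,[0,0,0],[*(np.array([.4836,.3012])*2/3+(H-.097*d)/3),.13])
print(row(T,y),robot.state()['joint_pos'],robot.state()['finger_gap'])
E
```

```text
[-0.0009 -0.0047 -0.0029 -0.0126 -0.0197 -0.0453] [  0.3903  39.1186 -28.6136 124.7523  79.179    8.9098  38.6123] 0.061445793520813946
```

```bash
cat > path.py <<'E'
from mv import *
k=np.load('kin.npz');s,p=k['s'],k['p']
a=np.array([.4836,.3012]);e=H-.097*d
def tippt(th):
    z=.185 if th<=30 else max(.08,.185-.105*(th-30)/30)
    return tool(104.2,th,[67,0,49],[*(H-.03*d),z])
W=[tool(19.1+85.1*f,0,[0,0,0],[*(a+(e-a)*f),.13]) for f in(2/3,1)]+[tippt(t) for t in(28,56,80,100)]
E
python3 - <<'E'
from path import *
q=robot.state()['joint_pos']
for T,y in W:
    r=solve(T,y,s,p,q);q=r[0];print(y,np.round(q),r[1],r[2])
E
```

```text
[0.5497 0.036  0.1555] [ 38.  57. -68. 112.  54.  42. 110.] 1.1495668645916944e-05 9.927404623908645e-05
[ 0.5847 -0.0965  0.1555] [ 46.  71. -84.  92.  54.  76. 152.] 0.003142607743985972 0.02944400513066632
[ 0.5854 -0.0994  0.1966] [ 36.  59. -77. 100.  66.  79. 136.] 1.7485078404691774e-06 1.709752779214668e-05
[ 0.582  -0.0859  0.138 ] [ 17.  62. -63. 112.  84.  90. 108.] 3.215959987349267e-06 2.874131374044811e-05
[ 0.5764 -0.0637  0.1438] [  0.  67. -50. 112.  86. 106.  93.] 1.6473318171190515e-06 1.5474620392377968e-05
[ 0.5705 -0.0405  0.152 ] [-11.  74. -40. 109.  84. 118.  85.] 9.714790102331456e-07 9.581973837949576e-06
```

```bash
cat > path2.py <<'E'
from path import *
c0=a*2/3+e/3
def lipstart(): return np.r_[c0+.067*np.array([np.cos(np.radians(47.5)),np.sin(np.radians(47.5))]),.179]
def way(pe):
    u=np.array([np.cos(np.radians(pe)),np.sin(np.radians(pe))])
    L=lipstart();E=np.r_[H-.028*u,.16]
    pts=[]
    for i in(1,2,3):
        f=i/3;pts.append((47.5+(pe-47.5)*f,50*f,[67,0,49],L+(E-L)*f))
    for th,z in((62,.08),(75,.078),(90,.078),(102,.078)):pts.append((pe,th,[67,0,49],[*E[:2],z]))
    return pts
E
python3 - <<'E'
from path2 import *
for pe in(75,90,104):
    q=robot.state()['joint_pos']
    for w in way(pe):
        T,y=tool(*w);r=solve(T,y,s,p,q);q=r[0];print(pe,w[1],y,np.round(q),round(r[1],4))
E
```

```text
75 16.666666666666664 [0.5189 0.0767 0.1699] [ 19.  45. -53. 113.  50.  44.  84.] 0.0
75 33.33333333333333 [ 0.5271 -0.009   0.1846] [ 17.  47. -50. 105.  49.  64.  99.] 0.0
75 50.0 [ 0.537  -0.0871  0.1977] [ 13.  48. -44. 102.  56.  76. 107.] 0.0
75 62 [ 0.5394 -0.0782  0.1298] [  3.  57. -37. 101.  61.  81.  97.] 0.0
75 75 [ 0.5427 -0.0661  0.1385] [ -5.  61. -32.  95.  61.  92.  96.] 0.0
75 90 [ 0.5471 -0.0496  0.147 ] [-12.  67. -26.  89.  60. 103.  96.] 0.0
75 102 [ 0.5509 -0.0353  0.1503] [-17.  73. -21.  83.  61. 112.  97.] 0.0
90 16.666666666666664 [0.5267 0.0731 0.1699] [ 19.  46. -54. 112.  50.  46.  90.] 0.0
90 33.33333333333333 [ 0.5435 -0.0139  0.1846] [ 17.  47. -51. 104.  52.  65. 108.] 0.0
90 50.0 [ 0.5604 -0.0905  0.1977] [ 14.  47. -46. 105.  64.  73. 115.] 0.0
90 62 [ 0.5604 -0.0813  0.1298] [  3.  56. -38. 107.  71.  78. 101.] 0.0
90 75 [ 0.5604 -0.0688  0.1385] [ -6.  60. -32. 104.  71.  87.  97.] 0.0
90 90 [ 0.5604 -0.0517  0.147 ] [-14.  65. -26. 100.  70.  98.  94.] 0.0
90 102 [ 0.5604 -0.0369  0.1503] [-19.  71. -21.  96.  70. 106.  93.] 0.0
104 16.666666666666664 [0.5342 0.0706 0.1699] [ 20.  47. -55. 110.  50.  48.  95.] 0.0
104 33.33333333333333 [ 0.5593 -0.0155  0.1846] [ 18.  48. -53. 103.  55.  65. 115.] 0.0
104 50.0 [ 0.5823 -0.0882  0.1977] [ 15.  47. -48. 108.  71.  70. 123.] 0.0
104 62 [ 0.58   -0.0793  0.1298] [  4.  55. -40. 113.  82.  76. 105.] 0.0
104 75 [ 0.577  -0.0671  0.1385] [ -5.  59. -34. 113.  82.  85.  97.] 0.0
104 90 [ 0.5729 -0.0505  0.147 ] [-14.  64. -28. 111.  81.  95.  90.] 0.0
104 102 [ 0.5693 -0.0361  0.1503] [-20.  70. -22. 108.  80. 103.  86.] 0.0
```

```bash
python3 - <<'E'
from path2 import *
R=x=None
for w in way(104.2)[:3]:
    T,y=tool(*w);print(row(T,y,R,x));R,x=T,y
E
```

```text
[ 0.0483 -0.0866 -0.0362 -0.1383  0.559  -0.6944]
[ 0.0677 -0.0576 -0.0191  0.0561  0.5785 -0.6579]
[ 0.0716 -0.029   0.0031  0.243   0.5781 -0.6143]
```

Emit:
carry_out(
  steps=[
    [[0.012,-0.022,-0.009,-0.035,0.14,-0.17],[0.024,-0.043,-0.018,-0.07,0.28,-0.35],[0.036,-0.065,-0.027,-0.1,0.42,-0.52],[0.048,-0.087,-0.036,-0.138,0.559,-0.694]],
  ],
)

```text
time_s: 8.1
ee_pos: [0.5344, 0.0815, 0.1667]
orientation: [[-0.497, -0.862, 0.098], [-0.855, 0.506, 0.112], [-0.146, -0.028, -0.989]]
force: [1.3, 0.8, -3.0]
finger_gap: 0.0604
grasp_force: 67.7
```

Emit:
carry_out(
  steps=[
    [[0.017,-0.014,-0.005,0.014,0.145,-0.165],[0.034,-0.029,-0.01,0.028,0.29,-0.33],[0.051,-0.043,-0.014,0.042,0.435,-0.495],[0.068,-0.058,-0.019,0.056,0.579,-0.658]],
  ],
)

```text
time_s: 8.5
ee_pos: [0.5496, -0.0087, 0.177]
orientation: [[-0.21, -0.978, 0.023], [-0.965, 0.203, -0.167], [0.159, -0.057, -0.986]]
force: [0.3, -0.2, -1.3]
finger_gap: 0.0614
grasp_force: 67.7
```

```bash
python3 - <<'E'
from path2 import *
R=x=None
print(robot.state()['joint_pos'])
for w in way(104.2)[2:]:
    T,y=tool(*w);print(w[1],row(T,y,R,x));R,x=T,y
E
```

```text
[ 18.2469  45.5287 -49.2221 106.1069  52.8866  57.2802 109.8291]
50.0 [ 0.073  -0.0496 -0.0064  0.191   0.6833 -0.8911]
62 [-0.0417 -0.0001  0.0543  0.0006  0.4189  0.0014]
75 [-0.0036  0.0001 -0.0148  0.0007  0.4538  0.0015]
90 [-0.0029  0.0001 -0.0188  0.0008  0.5236  0.0017]
102 [-0.002   0.0001 -0.0151  0.0006  0.4189  0.0014]
```

Emit:
carry_out(
  steps=[
    [[0.018,-0.007,0.001,0.06,0.145,-0.154],[0.036,-0.015,0.002,0.12,0.29,-0.307],[0.054,-0.022,0.002,0.18,0.435,-0.46],[0.0716,-0.029,0.003,0.243,0.578,-0.614],[0.0716,-0.029,0.003,0.243,0.578,-0.614],[0.0716,-0.029,0.003,0.243,0.578,-0.614],[0.0716,-0.029,0.003,0.243,0.578,-0.614]],
  ],
)

```text
time_s: 9.2
ee_pos: [0.5633, -0.0822, 0.1869]
orientation: [[0.071, -0.99, 0.125], [-0.89, -0.119, -0.439], [0.45, -0.08, -0.89]]
force: [-0.2, -0.3, -2.1]
finger_gap: 0.0611
grasp_force: 67.6
```

```bash
python3 - <<'E'
from path2 import *
print(robot.state()['joint_pos'])
T,y=tool(*way(104.2)[2]);print(row(T,y))
E
```

```text
[ 13.4043  44.7387 -43.3537 110.3623  67.583   63.6692 115.651 ]
[ 0.0115 -0.0193 -0.0046 -0.0256  0.0936 -0.298 ]
```

```bash
python3 - <<'E'
from path2 import *
R=x=None
for w in [way(104.2)[2]]+way(104.2)[3:4]:
    T,y=tool(*w);print(w[1],row(T,y)); 
T,y=tool(104.2,56,[67,0,49],way(104.2)[3][3]);print(row(T,y))
E
```

```text
50.0 [ 0.0115 -0.0193 -0.0046 -0.0256  0.0936 -0.298 ]
62 [-0.0271 -0.0127  0.0515  0.0063  0.5117 -0.2985]
[-0.0254 -0.0129  0.059  -0.0097  0.3026 -0.2985]
```

Emit:
carry_out(
  steps=[
    [[0.01,-0.018,-0.004,-0.02,0.1,-0.29],[0.0,-0.016,0.012,-0.015,0.2,-0.298],[-0.008,-0.015,0.027,-0.01,0.3,-0.298],[-0.017,-0.014,0.04,0,0.4,-0.298],[-0.027,-0.013,0.0515,0.006,0.5,-0.298],[-0.027,-0.013,0.0515,0.006,0.512,-0.298],[-0.027,-0.013,0.0515,0.006,0.512,-0.298]],
  ],
)

```text
time_s: 9.9
ee_pos: [0.5807, -0.0793, 0.1299]
orientation: [[0.183, -0.97, 0.16], [-0.723, -0.243, -0.647], [0.667, 0.002, -0.745]]
force: [-0.2, -0.1, -1.7]
finger_gap: 0.0609
grasp_force: 67.5
```

```bash
python3 - <<'E'
from path2 import *
print(robot.state()['joint_pos'],robot.state()['force'])
R=x=None
for w in way(104.2)[3:]:
    T,y=tool(*w);print(w[1],row(T,y,R,x))
    if w[1]>62:R,x=T,y
im=robot.capture('scene');cv2.imwrite('pics/s2.png',cv2.resize(im[150:290,170:370,::-1],None,fx=4,fy=4))
E
```

```text
[  1.2533  54.4816 -35.6556 110.1647  77.6888  73.2477 108.4744] [-0.1708 -0.0647 -1.6874]
62 [-0.0001  0.0003 -0.0001  0.0002 -0.0008  0.0029]
75 [-0.0037  0.0003 -0.0149  0.0005  0.453   0.0044]
90 [-0.0029  0.0001 -0.0188  0.0008  0.5236  0.0017]
102 [-0.002   0.0001 -0.0151  0.0006  0.4189  0.0014]
```

View pics/s2.png

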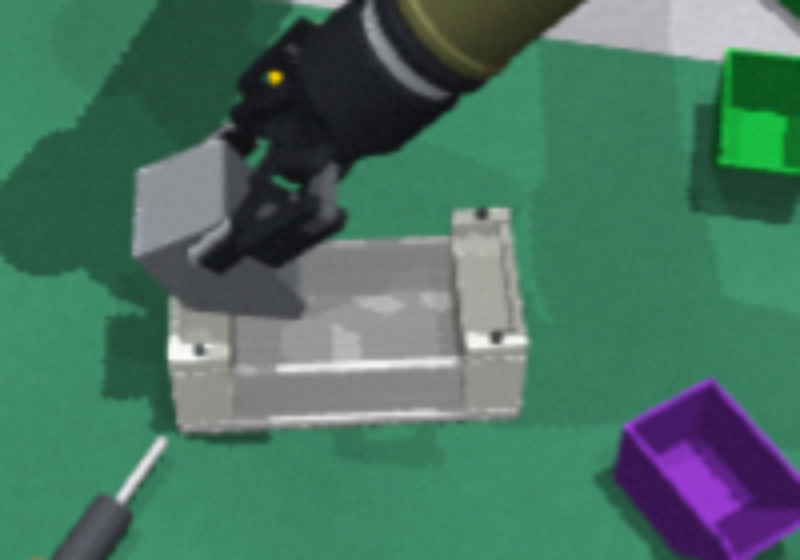

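The scene view shows the cup tipped, its lip at about (300,305) over the left part of the trough and well centred across it. I'll tip further, slowly.

Emit:
carry_out(
  steps=[
    [[-0.001,0,-0.004,0,0.11,0],[-0.002,0,-0.008,0,0.22,0],[-0.003,0,-0.012,0,0.34,0],[-0.0037,0,-0.015,0,0.453,0],[-0.0037,0,-0.015,0,0.453,0],[-0.0037,0,-0.015,0,0.453,0]],
  ],
)

```text
time_s: 10.55
ee_pos: [0.5778, -0.0681, 0.1395]
orientation: [[0.14, -0.97, 0.197], [-0.559, -0.242, -0.793], [0.817, 0.001, -0.576]]
force: [1.3, -0.3, -1.6]
finger_gap: 0.0608
grasp_force: 67.7
```

Emit:
carry_out(
  steps=[
    [[-0.0007,0,-0.004,0,0.1,0],[-0.0015,0,-0.008,0,0.21,0],[-0.002,0,-0.012,0,0.32,0],[-0.0025,0,-0.016,0,0.42,0],[-0.003,0,-0.019,0,0.524,0],[-0.003,0,-0.019,0,0.524,0]],
  ],
)

```text
time_s: 11.15
ee_pos: [0.5733, -0.0506, 0.1467]
orientation: [[0.086, -0.97, 0.227], [-0.334, -0.243, -0.911], [0.938, 0.002, -0.345]]
force: [-0.4, 1.1, -1.7]
finger_gap: 0.061
grasp_force: 67.8
```

Emit:
carry_out(
  steps=[
    [[-0.0007,0,-0.005,0,0.14,0],[-0.0014,0,-0.01,0,0.28,0],[-0.002,0,-0.015,0,0.419,0],[-0.002,0,-0.015,0,0.419,0],[-0.002,0,-0.015,0,0.419,0],[-0.002,0,-0.015,0,0.419,0]],
  ],
)

```text
time_s: 11.75
ee_pos: [0.5699, -0.0377, 0.1515]
orientation: [[0.035, -0.97, 0.239], [-0.138, -0.241, -0.961], [0.99, 0.001, -0.142]]
force: [-0.3, -0.3, -0.8]
finger_gap: 0.0609
grasp_force: 67.8
```

```bash
python3 - <<'E'
from path2 import *
print(robot.state()['joint_pos'],robot.state()['force'])
w=way(104.2)[-1];T,y=tool(*w);print(w[1],row(T,y))
im=robot.capture('top');im2=robot.capture('scene')
cv2.imwrite('pics/s3.png',np.hstack([cv2.resize(im[135:205,205:295,::-1],(400,311)),cv2.resize(im2[170:270,200:310,::-1],(342,311))]))
E
```

```text
[-22.8825  70.8321 -19.8896 103.7236  75.4159 101.6     91.4368] [-0.2822 -0.2793 -0.7783]
102 [-0.0014  0.0001 -0.0014  0.0023 -0.0013  0.0036]
```

View pics/s3.png

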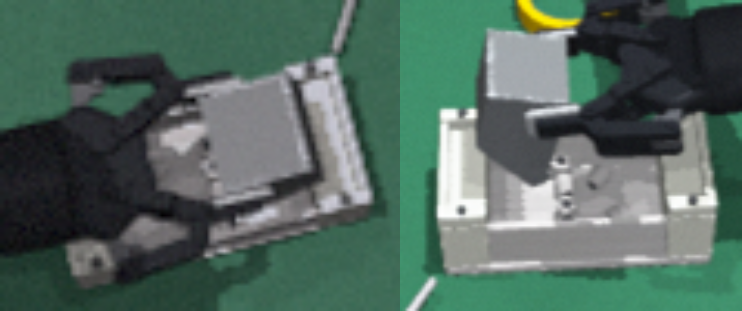

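Several spacers are lying in the trough at about (560,160) to (590,205) in the right panel, and the measured weight fell by about 0.9 N. I'll raise the cup and untip it, then count.

```bash
python3 - <<'E'
from path2 import *
E=way(104.2)[2];L=np.array(E[3]);S=lipstart()
seq=[(104.2,78,[67,0,49],[*L[:2],.12]),(104.2,52,[67,0,49],[*L[:2],.17]),(104.2-28.4,30,[67,0,49],L*.5+S*.5+[0,0,.01]),(47.5,8,[67,0,49],S),(19.1,0,[0,0,0],[*a,.08]),(19.1,0,[0,0,0],[*a,.004])]
R=x=None;q=robot.state()['joint_pos']
for w in seq:
    T,y=tool(*w);r=solve(T,y,s,p,q);q=r[0];print(w[:2],row(T,y,R,x),np.round(q),round(r[1],3));R,x=T,y
E
```

```text
(104.2, 78) [ 0.0348  0.      0.0226  0.0012 -0.8396  0.0007] [ -8.  55. -31. 112.  80.  85. 100.] 0.0
(104.2, 52) [ 0.0357 -0.0001  0.0055 -0.0013 -0.9076 -0.0029] [ 13.  45. -45. 108.  70.  70. 123.] 0.0
(75.80000000000001, 30) [-0.1095  0.0068 -0.0488 -0.3551 -0.7546  0.93  ] [ 15.  46. -51. 103.  48.  63. 108.] 0.0
(47.5, 8) [-0.1306  0.0669  0.0064  0.0199 -0.7554  0.9912] [  4.  39. -36. 119.  46.  22.  72.] 0.0
(19.1, 0) [-0.0632  0.1147  0.0753  0.2766 -0.277   0.9518] [-11.  52. -51. 126. 101.  45. -28.] 0.0
(19.1, 0) [ 0.0263 -0.0003  0.0713  0.      0.      0.    ] [-12.  62. -51. 128. 113.  52. -37.] 0.0
```

```bash
python3 - <<'E'
from path2 import *
print(back([[171,244],[160,228],[183,260],[163,137],[195,165],[268,248],[281,150],[253,248]],0.03,'top')[:,:2])
E0=way(104.2)[2];T,y=tool(104.2,52,[67,0,49],[*E0[3][:2],.17])
q0=solve(T,y,s,p,np.array([13,45,-45,108,70,70,123.]))[0]
for spot in((.42,.14),(.45,.17),(.70,.05),(.53,-.19),(.48,.3),(.5,.24)):
  for psi in(20,40,60,80,104):
    q=q0;o=[]
    for th,z in((30,.1),(0,.1),(0,.004)):
        T,y=tool(psi,th,[0,0,0],[*spot,z]);r=solve(T,y,s,p,q);q=r[0];o.append((np.round(q).astype(int).tolist(),round(r[1],3)))
    print(spot,psi,o[1:])
E
```

```text
[[ 0.3558  0.2367]
 [ 0.4028  0.2703]
 [ 0.3092  0.2006]
 [ 0.6776  0.2681]
 [ 0.5915  0.1696]
 [ 0.3443 -0.0485]
 [ 0.6372 -0.0883]
 [ 0.3443 -0.0045]]
(0.42, 0.14) 20 [([11, 56, -72, 147, 105, 59, -31], np.float64(0.003)), ([8, 72, -69, 147, 114, 71, -33], np.float64(0.012))]
(0.42, 0.14) 40 [([18, 58, -76, 146, 106, 55, -5], np.float64(0.0)), ([15, 74, -72, 147, 116, 66, -8], np.float64(0.007))]
(0.42, 0.14) 60 [([24, 57, -73, 141, 101, 43, 26], np.float64(0.0)), ([20, 73, -70, 145, 117, 56, 17], np.float64(0.0))]
(0.42, 0.14) 80 [([23, 51, -58, 135, 87, 23, 67], np.float64(0.0)), ([22, 68, -62, 138, 111, 39, 47], np.float64(0.0))]
(0.42, 0.14) 104 [([27, 58, -70, 127, 63, 37, 112], np.float64(0.0)), ([24, 69, -63, 130, 85, 36, 96], np.float64(0.0))]
(0.45, 0.17) 20 [([8, 55, -69, 141, 104, 57, -27], np.float64(0.0)), ([5, 70, -65, 145, 119, 69, -36], np.float64(0.0))]
(0.45, 0.17) 40 [([16, 58, -73, 140, 104, 52, 0], np.float64(0.0)), ([12, 72, -69, 143, 118, 64, -9], np.float64(0.0))]
(0.45, 0.17) 60 [([20, 57, -70, 136, 98, 40, 30], np.float64(0.0)), ([18, 71, -68, 139, 115, 52
[... 1951 characters left out ...]
) 104 [([8, 60, -67, 112, 59, 41, 108], np.float64(0.0)), ([5, 67, -58, 114, 73, 33, 100], np.float64(0.0))]
(0.5, 0.24) 20 [([1, 53, -61, 129, 99, 49, -19], np.float64(0.0)), ([-1, 66, -58, 131, 114, 58, -30], np.float64(0.0))]
(0.5, 0.24) 40 [([8, 56, -66, 128, 98, 46, 6], np.float64(0.0)), ([6, 69, -64, 131, 114, 54, -4], np.float64(0.0))]
(0.5, 0.24) 60 [([10, 54, -61, 125, 90, 33, 38], np.float64(0.0)), ([9, 68, -61, 127, 110, 42, 24], np.float64(0.0))]
(0.5, 0.24) 80 [([10, 52, -54, 119, 65, 25, 84], np.float64(0.0)), ([9, 64, -53, 122, 95, 28, 59], np.float64(0.0))]
(0.5, 0.24) 104 [([15, 61, -69, 111, 57, 44, 116], np.float64(0.0)), ([12, 68, -60, 114, 70, 36, 109], np.float64(0.0))]
```

```bash
python3 - <<'E'
from path2 import *
L=np.array(way(104.2)[2][3]);F=np.array([.48,.347,.149])
seq=[(104.2,78,[67,0,49],[*L[:2],.12]),(104.2,52,[67,0,49],[*L[:2],.17]),(97,26,[67,0,49],[*((L+F)/2)[:2],.18]),(90,0,[67,0,49],F),(90,0,[0,0,0],[.48,.28,.004])]
R=x=None;q=robot.state()['joint_pos']
for w in seq:
    T,y=tool(*w);r=solve(T,y,s,p,q);q=r[0];print(w[:2],row(T,y,R,x),np.round(q),round(r[1],3));R,x=T,y
E
```

```text
(104.2, 78) [ 0.0348  0.      0.0226  0.0012 -0.8396  0.0007] [ -8.  55. -31. 112.  80.  85. 100.] 0.0
(104.2, 52) [ 0.0357 -0.0001  0.0055 -0.0013 -0.9076 -0.0029] [ 13.  45. -45. 108.  70.  70. 123.] 0.0
(97, 26) [-0.1654  0.0066 -0.0781 -0.083  -0.907   0.2371] [ 14.  47. -58. 107.  53.  60. 118.] 0.0
(90, 0) [-0.2006  0.0297  0.0437  0.0296 -0.9073  0.2416] [  6.  53. -54. 117.  59.  26.  96.] 0.0
(90, 0) [ 0.0332 -0.0003  0.0901  0.      0.      0.    ] [  2.  61. -47. 120.  86.  20.  73.] 0.0
```

Emit:
carry_out(
  steps=[
    [[0.01,0,0.006,0,-0.21,0],[0.018,0,0.012,0,-0.42,0],[0.027,0,0.018,0,-0.63,0],[0.035,0,0.0226,0,-0.84,0],[0.035,0,0.0226,0,-0.84,0],[0.035,0,0.0226,0,-0.84,0]],
  ],
)

```text
time_s: 12.45
ee_pos: [0.5762, -0.0638, 0.1826]
orientation: [[0.129, -0.97, 0.204], [-0.516, -0.241, -0.822], [0.847, 0.001, -0.532]]
force: [0.5, 0.8, -2.0]
finger_gap: 0.0613
grasp_force: 67.8
```

Emit:
carry_out(
  steps=[
    [[0.009,0,0.001,0,-0.23,0],[0.018,0,0.003,0,-0.46,0],[0.027,0,0.004,0,-0.69,0],[0.036,0,0.0055,0,-0.907,0],[0.036,0,0.0055,0,-0.907,0],[0.036,0,0.0055,0,-0.907,0]],
  ],
)

```text
time_s: 13.05
ee_pos: [0.5814, -0.0861, 0.2081]
orientation: [[0.208, -0.97, 0.124], [-0.823, -0.242, -0.513], [0.528, 0.005, -0.849]]
force: [-0.3, 0.3, -2.0]
finger_gap: 0.0608
grasp_force: 67.8
```

Emit:
carry_out(
  steps=[
    [[-0.035,0.001,-0.02,-0.02,-0.18,0.047],[-0.068,0.003,-0.033,-0.033,-0.36,0.095],[-0.1,0.004,-0.048,-0.05,-0.54,0.14],[-0.133,0.005,-0.064,-0.066,-0.73,0.19],[-0.1654,0.0066,-0.0781,-0.083,-0.907,0.237],[-0.1654,0.0066,-0.0781,-0.083,-0.907,0.237],[-0.1654,0.0066,-0.0781,-0.083,-0.907,0.237]],
  ],
)

```text
time_s: 13.75
ee_pos: [0.5302, 0.0896, 0.1869]
orientation: [[0.125, -0.992, 0.006], [-0.987, -0.125, -0.104], [0.104, 0.007, -0.995]]
force: [0.6, -0.9, -2.4]
finger_gap: 0.061
grasp_force: 67.7
```

```bash
python3 - <<'E'
from path2 import *
F=np.array([.48,.347,.149]);q=robot.state()['joint_pos'];print(q,robot.state()['force'])
w=(90,0,[67,0,49],F);T,y=tool(*w);print(row(T,y))
im=robot.capture('top');im2=robot.capture('scene')
cv2.imwrite('pics/s4.png',np.hstack([cv2.resize(im[135:205,205:295,::-1],(400,311),interpolation=2),cv2.resize(im2[195:265,205:310,::-1],(400,267),interpolation=2)[:,:].copy() if 0 else cv2.resize(im2[195:265,205:310,::-1],(400,311),interpolation=2)]))
E
```

```text
[ 11.9529  45.638  -53.222  105.5768  49.2747  58.3443 122.4425] [ 0.6048 -0.9366 -2.4187]
[-0.1988  0.0273  0.0411  0.0388 -0.9142  0.2498]
```

View pics/s4.png

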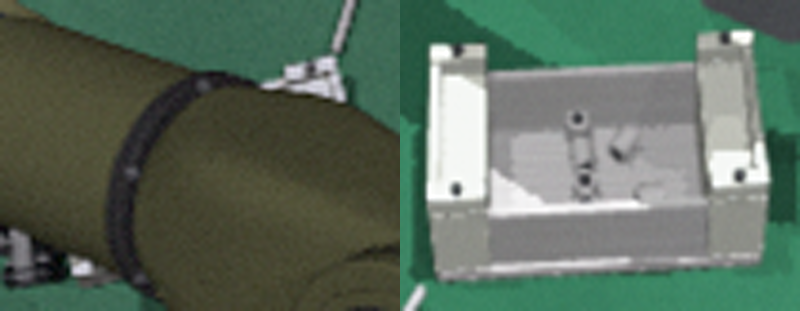

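The right panel shows about five spacers in the trough, around (578,120), (580,150), (585,185), (625,145) and (650,190). A sixth may be hidden by the near wall. I'll stand the cup down and then check from above.

Emit:
carry_out(
  steps=[
    [[-0.034,0.005,0.007,0.006,-0.152,0.042],[-0.067,0.01,0.014,0.013,-0.305,0.083],[-0.1,0.014,0.02,0.02,-0.457,0.125],[-0.134,0.018,0.027,0.026,-0.61,0.167],[-0.167,0.023,0.034,0.033,-0.76,0.208],[-0.199,0.0273,0.041,0.039,-0.914,0.25],[-0.199,0.0273,0.041,0.039,-0.914,0.25],[-0.199,0.0273,0.041,0.039,-0.914,0.25]],
  ],
)

```text
time_s: 14.65
ee_pos: [0.4807, 0.2767, 0.1267]
orientation: [[-0.003, -1.0, 0.001], [-0.939, 0.004, 0.344], [-0.344, 0.0, -0.939]]
force: [0.4, 0.5, -0.9]
finger_gap: 0.0611
grasp_force: 67.6
```

```bash
python3 - <<'E'
from path2 import *
print(robot.state()['joint_pos'],robot.state()['force'])
for z in(.02,.001):
    T,y=tool(90,0,[0,0,0],[.48,.28,z]);print(row(T,y))
E
```

```text
[  6.6052  52.0521 -53.3015 114.8421  55.262   26.7532 100.7043] [ 0.3549  0.4777 -0.8625]
[ 0.0267  0.0021  0.0767 -0.0081 -0.0022 -0.0041]
[ 0.0332  0.0021  0.0946 -0.0081 -0.0022 -0.0041]
```

Emit:
carry_out(
  steps=[
    [[0.01,0.001,0.03,0,0,0],[0.02,0.002,0.06,-0.008,0,0],[0.027,0.002,0.077,-0.008,-0.002,0],[0.03,0.002,0.086,-0.008,-0.002,0],[0.0325,0.002,0.0925,-0.008,-0.002,0],[0.0325,0.002,0.0925,-0.008,-0.002,0],[0.0325,0.002,0.0925,-0.008,-0.002,0]],
  ],
)

```text
time_s: 15.35
ee_pos: [0.48, 0.279, 0.0299]
orientation: [[-0.004, -1.0, -0.0], [-0.938, 0.004, 0.348], [-0.348, 0.002, -0.938]]
force: [0.8, 0.1, -0.9]
finger_gap: 0.0608
grasp_force: 67.8
```

Emit:
carry_out(
  steps=[
    [[0.0007,0,0.002,0,0,0],[0.0007,0,0.002,0,0,0],[0.0007,0,0.002,0,0,0]],
  ],
)

```text
time_s: 15.65
ee_pos: [0.4791, 0.2793, 0.0276]
orientation: [[-0.004, -1.0, -0.002], [-0.937, 0.003, 0.349], [-0.349, 0.003, -0.937]]
force: [-0.2, 0.3, -1.4]
finger_gap: 0.0613
grasp_force: 67.8
```

Emit:
carry_out(
  steps=[
    [[0.0008,0,0.0022,0,0,0],[0.0008,0,0.0022,0,0,0],[0.0008,0,0.0022,0,0,0]],
  ],
)

```text
time_s: 15.95
ee_pos: [0.4792, 0.2796, 0.0256]
orientation: [[-0.004, -1.0, -0.001], [-0.937, 0.003, 0.349], [-0.349, 0.003, -0.937]]
force: [-0.1, -0.7, 4.5]
finger_gap: 0.061
grasp_force: 68.3
```

Emit:
carry_out(
  steps=[
    [[0.0002,0,0.0005,0,0,0],[0.0002,0,0.0005,0,0,0],[0.0002,0,0.0005,0,0,0]],
  ],
)

```text
time_s: 16.25
ee_pos: [0.4792, 0.2797, 0.0255]
orientation: [[-0.004, -1.0, -0.001], [-0.937, 0.003, 0.35], [-0.35, 0.002, -0.937]]
force: [-1.2, -2.7, 11.1]
finger_gap: 0.0611
grasp_force: 69.4
```

Emit:
carry_out(
  steps=[
    [[0,0,0,0,0,0],[0,0,0,0,0,0],[0,0,0,0,0,0],[0,0,0,0,0,0],[0,0,0,0,0,0]],
  ],
  jaw=1,
)

```text
time_s: 16.75
ee_pos: [0.4788, 0.2794, 0.0244]
orientation: [[-0.004, -1.0, -0.003], [-0.937, 0.003, 0.349], [-0.349, 0.004, -0.937]]
force: [0.6, -0.0, -1.0]
finger_gap: 0.0856
grasp_force: 0.0
```

Emit:
carry_out(
  steps=[
    [[0,0,-0.03,0,0,0],[0,0,-0.07,0,0,0],[0,0,-0.12,0,0,0],[0,0,-0.17,0,0,0],[0,0,-0.22,0,0,0],[0,0,-0.22,0,0,0]],
  ],
)

```text
time_s: 17.35
ee_pos: [0.4824, 0.2022, 0.2358]
orientation: [[-0.006, -1.0, 0.007], [-0.936, 0.008, 0.352], [-0.352, -0.004, -0.936]]
force: [0.8, 0.2, 0.6]
finger_gap: 0.0854
grasp_force: 0.0
```

```bash
python3 - <<'E'
from path2 import *
s_=robot.state();print(s_['joint_pos'],s_['ee_pos'],s_['finger_gap'])
im=robot.capture('wrist');cv2.imwrite('pics/w3.png',im[:,:,::-1])
g=proj([[.479,.28,.01]],'wrist',(np.array(s_['orientation']),np.array(s_['ee_pos'])));print(g)
# target: above plate, tool down, y axis along feeder/plate x
for w in([.45,.05,.3],[.469,-.371,.2]):
  for yaw in(98.5,-81.5):
    pass
E
```

```text
[ 23.567   45.9472 -69.3135 112.4858  40.6975  40.873  116.6401] [0.4824 0.2022 0.2358] 0.08535138912998244
[[254.4012 156.7212]]
```

```bash
cat > pl.py <<'E'
from path import *
def down(yaw): # tool y yaw deg
    c,n=np.cos(np.radians(yaw)),np.sin(np.radians(yaw));return np.array([[-n,c,0],[c,n,0],[0,0,-1.]])
E
python3 - <<'E'
from pl import *
q=robot.state()['joint_pos'];R=x=None
for yaw,pos in((180,[.50,.1,.27]),(183,[.52,-.13,.27]),(188.5,[.4694,-.3706,.2]),(188.5,[.4694,-.3706,.014]),(188.5,[.4694,-.3706,.2]),(194.2,[.562,0,.2]),(194.2,[.562,0,.076])):
    T=down(yaw);y=np.array(pos);r=solve(T,y,s,p,q);q=r[0];print(pos,row(T,y,R,x),np.round(q),round(r[1],3));R,x=T,y
E
```

```text
[0.5, 0.1, 0.27] [ 0.0826 -0.0195 -0.0702 -0.0042  0.7158 -0.0123] [ 20.  40. -64. 106.  41.  61. 120.] 0.0
[0.52, -0.13, 0.27] [ 0.23   -0.02    0.      0.      0.     -0.1047] [ 45.  44. -68. 102.  44.  66. 146.] 0.0
[0.4694, -0.3706, 0.2] [ 0.2376  0.0631  0.07    0.      0.     -0.192 ] [ 67.  63. -84. 103.  68.  80. 152.] 0.018
[0.4694, -0.3706, 0.014] [0.    0.    0.186 0.    0.    0.   ] [ 68.  83. -84. 104.  85.  83. 152.] 0.002
[0.4694, -0.3706, 0.2] [ 0.     0.    -0.186  0.     0.     0.   ] [ 67.  63. -84. 103.  68.  80. 152.] 0.018
[0.562, 0, 0.2] [-0.3528 -0.1464  0.      0.      0.     -0.199 ] [ 32.  60. -83. 103.  62.  77. 128.] 0.0
[0.562, 0, 0.076] [0.    0.    0.124 0.    0.    0.   ] [ 30.  70. -76. 109.  74.  71. 120.] 0.0
```

```bash
python3 - <<'E'
from pl import *
q=robot.state()['joint_pos'];R=x=None
for yaw,pos in((180,[.48,.14,.28]),(152,[.5,.08,.28]),(124,[.52,-.0,.28]),(96,[.52,-.1,.28]),(68,[.51,-.2,.28]),(40,[.49,-.3,.25]),(12,[.4694,-.3706,.2]),(8.5,[.4694,-.3706,.2]),(8.5,[.4694,-.3706,.014]),(14.2,[.562,0,.2]),(14.2,[.562,0,.076])):
    T=down(yaw);y=np.array(pos);r=solve(T,y,s,p,q);q=r[0];print(pos,row(T,y,R,x),np.round(q),round(r[1],3));R,x=T,y
E
```

```text
[0.48, 0.14, 0.28] [ 0.0417  0.0007 -0.0656 -0.0042  0.7158 -0.0123] [ 16.  38. -64. 107.  39.  61. 115.] 0.0
[0.5, 0.08, 0.28] [ 0.06   -0.02    0.      0.      0.      0.9774] [ 20.  36. -57. 106.  35.  58. 100.] 0.0
[0.52, -0.0, 0.28] [ 0.0612 -0.0552  0.      0.      0.      0.9774] [ 25.  34. -49. 104.  31.  56.  87.] 0.0
[0.52, -0.1, 0.28] [ 0.0559 -0.0829  0.      0.      0.      0.9774] [ 31.  33. -41. 102.  26.  55.  76.] 0.0
[0.51, -0.2, 0.28] [ 0.0204 -0.0984  0.      0.      0.      0.9774] [ 37.  33. -33.  99.  21.  55.  64.] 0.0
[0.49, -0.3, 0.25] [-0.0189 -0.1002  0.03    0.      0.      0.9774] [ 42.  35. -24.  97.  17.  51.  51.] 0.0
[0.4694, -0.3706, 0.2] [-0.0408 -0.0612  0.05    0.      0.      0.9774] [ 43.  39. -14.  97.  13.  46.  35.] 0.0
[0.4694, -0.3706, 0.2] [0.     0.     0.     0.     0.     0.1222] [ 42.  39. -13.  97.  12.  46.  32.] 0.0
[0.4694, -0.3706, 0.014] [0.    0.    0.186 0.    0.    0.   ] [ 39.  55.  -7. 104.  15.  23.  29.] 0.0
[0.562, 0, 0.2] [ 0.3528  0.1464 -0.186   0.      0.     -0.199 ] [  2.  37.  -9. 103.   8.  41.   3.] 0.0
[0.562, 0, 0.076] [0.    0.    0.124 0.    0.    0.   ] [ -0.  47.  -6. 109.  10.  25.   1.] 0.0
```

Good, that solution stays well inside the joint ranges.

Emit:
carry_out(
  steps=[
    [[0.042,0.001,-0.066,0,0.716,0],[0.042,0.001,-0.066,0,0.716,0],[0.042,0.001,-0.066,0,0.716,0],[0.042,0.001,-0.066,0,0.716,0]],
  ],
)

```text
time_s: 17.8
ee_pos: [0.4779, 0.1427, 0.2782]
orientation: [[0.001, -1.0, -0.002], [-1.0, -0.001, -0.002], [0.002, 0.002, -1.0]]
force: [-0.3, 0.6, 0.5]
finger_gap: 0.0856
grasp_force: 0.0
```

Emit:
carry_out(
  steps=[
    [[0.06,-0.02,0,0,0,0.977],[0.06,-0.02,0,0,0,0.977],[0.06,-0.02,0,0,0,0.977],[0.06,-0.02,0,0,0,0.977]],
  ],
)

```text
time_s: 18.2
ee_pos: [0.4976, 0.0786, 0.2762]
orientation: [[-0.477, -0.879, -0.006], [-0.879, 0.477, -0.002], [0.005, 0.005, -1.0]]
force: [-0.6, -0.1, 0.8]
finger_gap: 0.0857
grasp_force: 0.0
```

Emit:
carry_out(
  steps=[
    [[0.061,-0.055,0,0,0,0.977],[0.061,-0.055,0,0,0,0.977],[0.061,-0.055,0,0,0,0.977],[0.061,-0.055,0,0,0,0.977]],
  ],
)

```text
time_s: 18.6
ee_pos: [0.5172, -0.0018, 0.276]
orientation: [[-0.835, -0.551, -0.007], [-0.551, 0.835, -0.002], [0.007, 0.002, -1.0]]
force: [-0.3, 0.7, 0.1]
finger_gap: 0.0855
grasp_force: 0.0
```

```bash
python3 -c "
from h import *
s=robot.state();print(s['ee_pos'],s['joint_pos']);im=robot.capture('wrist');cv2.imwrite('pics/w4.png',im[:,:,::-1]);np.savez('w4.npz',R=s['orientation'],p=s['ee_pos'])
print(proj([[.5618,0,.01]],'wrist',(np.array(s['orientation']),np.array(s['ee_pos']))))"
```

```text
[ 0.51715172 -0.00177973  0.27602363] [ 25.15414187  34.69276808 -49.75661193 103.38023191  31.11057714
  57.13864064  86.08233431]
[[235.43417703 184.30108426]]
```

Emit:
carry_out(
  steps=[
    [[0.056,-0.083,0,0,0,0.977],[0.056,-0.083,0,0,0,0.977],[0.056,-0.083,0,0,0,0.977],[0.056,-0.083,0,0,0,0.977]],
  ],
)

```text
time_s: 19.05
ee_pos: [0.5165, -0.1023, 0.2764]
orientation: [[-0.995, -0.095, -0.006], [-0.095, 0.996, -0.002], [0.006, -0.001, -1.0]]
force: [0.2, 0.2, 1.1]
finger_gap: 0.0853
grasp_force: 0.0
```

Emit:
carry_out(
  steps=[
    [[0.02,-0.098,0,0,0,0.977],[0.02,-0.098,0,0,0,0.977],[0.02,-0.098,0,0,0,0.977],[0.02,-0.098,0,0,0,0.977]],
  ],
)

```text
time_s: 19.45
ee_pos: [0.5062, -0.2016, 0.2766]
orientation: [[-0.923, 0.384, -0.006], [0.384, 0.924, -0.001], [0.005, -0.004, -1.0]]
force: [0.3, 1.4, 0.8]
finger_gap: 0.0855
grasp_force: 0.0
```

Emit:
carry_out(
  steps=[
    [[-0.019,-0.1,0.03,0,0,0.977],[-0.019,-0.1,0.03,0,0,0.977],[-0.019,-0.1,0.03,0,0,0.977],[-0.019,-0.1,0.03,0,0,0.977],[-0.019,-0.1,0.03,0,0,0.977]],
  ],
)

```text
time_s: 19.95
ee_pos: [0.4865, -0.2992, 0.2469]
orientation: [[-0.641, 0.767, -0.006], [0.767, 0.641, -0.0], [0.004, -0.005, -1.0]]
force: [0.4, 0.3, -0.0]
finger_gap: 0.0852
grasp_force: 0.0
```

```bash
python3 - <<'E'
from pl import *
s_=robot.state();print(s_['joint_pos'],s_['ee_pos'],row(down(8.5),np.array([.4694,-.3706,.2])))
t=robot.capture('top')[:,:,::-1];w3=cv2.imread('pics/w3.png');w4=cv2.imread('pics/w4.png')
cv2.imwrite('pics/top5.png',t)
z=lambda i,W,H:cv2.resize(i,(W,H),interpolation=cv2.INTER_CUBIC)
a_=np.hstack([z(t[142:206,208:294],400,300),z(w3[90:220,180:350],400,300)])
b_=np.hstack([z(w4,400,300),z(t[160:235,120:220],400,300)])
cv2.imwrite('pics/comp.png',np.vstack([a_,b_]))
E
```

```text
[ 42.0054  35.8154 -25.6525  97.4362  19.0916  51.4399  48.3581] [ 0.4865 -0.2992  0.2469] [-0.044  -0.0587  0.0471 -0.0116 -0.0044  1.0957]
```

View pics/comp.png

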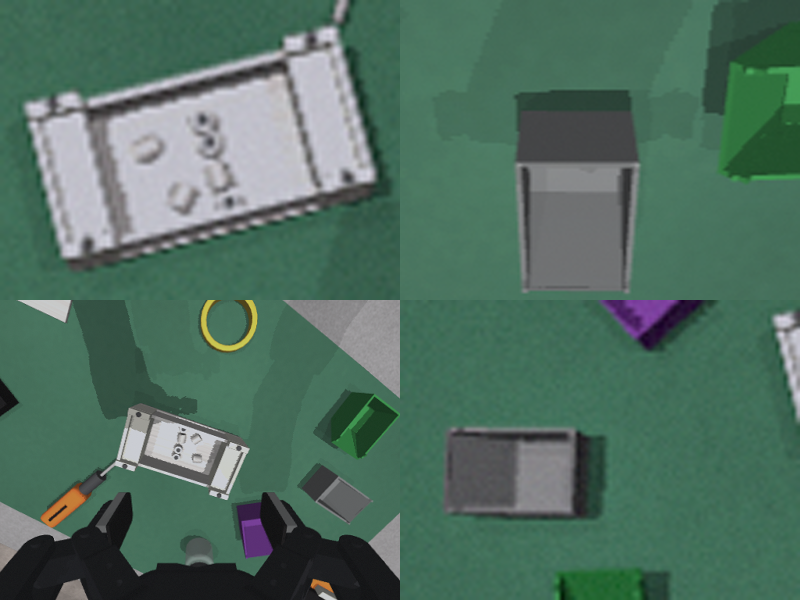

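All six spacers lie in the trough: (148,148), (203,122), (210,145), (220,175), (182,197) and (232,200) in the top-left panel. The cup stands upright and empty. Next is the plate; I also cross-check the feeder pose from the wrist picture.

```bash
cat > edge.py <<'E'
from h import *
def W(q,P):
    P=np.array(P,float)/1000;c,s=np.cos(q[2]),np.sin(q[2])
    return np.c_[q[0]+c*P[:,0]-s*P[:,1],q[1]+s*P[:,0]+c*P[:,1],P[:,2]]
def refine(q,segs,views,sc=(.003,.003,.015)):
    S=[]
    for im,n,pose in views:
        g=cv2.GaussianBlur(cv2.cvtColor(im,cv2.COLOR_BGR2GRAY).astype(np.float32),(0,0),.8)
        S.append((np.hypot(cv2.Sobel(g,5,1,0),cv2.Sobel(g,5,0,1)),n,pose))
    P=np.vstack([np.linspace(a,b,40) for a,b in segs])
    def cost(v):
        qq=q+np.array(v)*sc;t=0
        for G,n,pose in S:
            u=proj(W(qq,P),n,pose).astype(np.float32)
            t-=np.minimum(cv2.remap(G,u[:,0].reshape(-1,1),u[:,1].reshape(-1,1),1),150).mean()
        return t
    from scipy.optimize import differential_evolution as de
    r=de(cost,[(-2,2)]*3,seed=1,maxiter=40,popsize=8);return q+r.x*np.array(sc),r.fun,cost([0,0,0])
E
python3 - <<'E'
from edge import *
from mv import *
w=np.load('w4.npz');pose=(w['R'],w['p'])
t5=cv2.imread('pics/top5.png');t0=cv2.imread('pics/top0.png');w4=cv2.imread('pics/w4.png')
q,f=fit([(50,-100,76),(-50,-100,76),(-50,100,76),(50,100,76)],np.array([(148,214),(170,134),(317,192),(292,253)]),(.56,0,.25),'wrist',pose);print('manual w4',q,f.ravel())
q0=np.array([.5618,-.0002,.2475])
# trough inner rim, outer ends of saddles (end stop top 72), ear outlines
segs=[((42,-66,55),(42,66,55)),((-42,-66,55),(-42,66,55))]
for sy in(1,-1):
    segs+=[((-40,100*sy,72),(40,100*sy,72)),((-40,66*sy,62),(40,66*sy,62))]
    for sx in(1,-1):segs+=[((50*sx,66*sy,76),(50*sx,100*sy,76)),((40*sx,66*sy,76),(50*sx,66*sy,76)),((40*sx,100*sy,76),(50*sx,100*sy,76))]
print('top',refine(q0,segs,[(t5,'top',None)]));print('wr',refine(q0,segs,[(w4,'wrist',pose)]))
pq=np.array([.4694,-.3706,.1482]);ps=[((36,90,6),(36,-90,6)),((36,-90,6),(-36,-90,6)),((-36,-90,6),(-36,90,6)),((-36,90,6),(36,90,6))]
print('plate',refine(pq,ps,[(t0,'top',None)]))
E
```

```text
manual w4 [0.5637 0.0033 0.2269] [ 0.0965 -4.8936 -1.1242  1.1249  5.6206 -0.7663 -0.3184  4.0516]
top (array([0.5616, 0.0012, 0.2368]), np.float64(-147.09828186035156), np.float32(-145.29208))
wr (array([0.5659, 0.0007, 0.2529]), np.float64(-142.93971252441406), np.float32(-105.7824))
plate (array([ 0.4713, -0.3687,  0.1492]), np.float64(-150.0), np.float32(-149.19376))
```

Emit:
carry_out(
  steps=[
    [[-0.044,-0.059,0.03,0,0,0.98],[-0.044,-0.059,0.03,0,0,0.98],[-0.044,-0.059,0.03,0,0,0.98],[-0.044,-0.059,0.03,0,0,0.98],[-0.044,-0.059,0.03,0,0,0.98],[-0.044,-0.059,0.03,0,0,0.98]],
  ],
)

```text
time_s: 20.6
ee_pos: [0.4705, -0.37, 0.2185]
orientation: [[-0.208, 0.978, -0.004], [0.978, 0.208, -0.001], [-0.0, -0.004, -1.0]]
force: [1.2, -0.2, 0.7]
finger_gap: 0.0853
grasp_force: 0.0
```

```bash
python3 - <<'E'
from edge import *
from pl import *
s_=robot.state();pose=(np.array(s_['orientation']),np.array(s_['ee_pos']))
w5=robot.capture('wrist')[:,:,::-1].copy();cv2.imwrite('pics/w5.png',w5);np.savez('w5.npz',R=pose[0],p=pose[1])
pq=np.array([.4694,-.3706,.1482]);ps=[((36,90,6),(36,-90,6)),((36,-90,6),(-36,-90,6)),((-36,-90,6),(-36,90,6)),((-36,90,6),(36,90,6))]
print(proj(W(pq,[(36,90,6),(36,-90,6),(-36,-90,6),(-36,90,6)]),'wrist',pose).ravel())
print('plate wrist',refine(pq,ps,[(w5,'wrist',pose)]))
print(pose)
E
```

```text
Traceback (most recent call last):
TypeError: 'list' object is not callable
```

```bash
sed -i 's/,150)/,500)/' edge.py; python3 - <<'E'
from pl import *
from edge import *
w=np.load('w4.npz');pose=(w['R'],w['p'])
t5=cv2.imread('pics/top5.png');t0=cv2.imread('pics/top0.png');w4=cv2.imread('pics/w4.png')
q0=np.array([.5618,-.0002,.2475])
segs=[((42,-66,55),(42,66,55)),((-42,-66,55),(-42,66,55))]
for sy in(1,-1):
    segs+=[((-40,100*sy,72),(40,100*sy,72))]
    for sx in(1,-1):segs+=[((50*sx,66*sy,76),(50*sx,100*sy,76)),((40*sx,66*sy,76),(50*sx,66*sy,76)),((40*sx,100*sy,76),(50*sx,100*sy,76))]
print('top',refine(q0,segs,[(t5,'top',None)]));print('top0',refine(q0,segs,[(t0,'top',None)]));print('wr',refine(q0,segs,[(w4,'wrist',pose)]))
pq=np.array([.4694,-.3706,.1482]);ps=[((36,90,6),(36,-90,6)),((36,-90,6),(-36,-90,6)),((-36,-90,6),(-36,90,6)),((-36,90,6),(36,90,6))]
print('plate',refine(pq,ps,[(t0,'top',None)]))
s_=robot.state();w=np.load('w5.npz');pose=(w['R'],w['p']);w5=cv2.imread('pics/w5.png')
print('plate wrist',refine(pq,ps,[(w5,'wrist',pose)]))
print(s_['ee_pos'])
E
```

```text
top (array([0.5625, 0.0022, 0.2502]), np.float64(-244.2567901611328), np.float32(-216.2402))
top0 (array([0.5626, 0.0022, 0.2518]), np.float64(-226.69442749023438), np.float32(-201.2543))
wr (array([0.5663, 0.0008, 0.2506]), np.float64(-231.0414276123047), np.float32(-156.3638))
plate (array([ 0.4711, -0.3689,  0.1544]), np.float64(-271.41851806640625), np.float32(-239.69687))
plate wrist (array([ 0.4731, -0.371 ,  0.1524]), np.float64(-240.9701690673828), np.float32(-105.2841))
[ 0.4705 -0.3701  0.2186]
```

```bash
python3 - <<'E'
from pl import *
print(row(down(8.8),np.array([.472,-.370,.06])),row(down(8.8),np.array([.472,-.370,.015])))
E
```

```text
[-0.0001  0.0021  0.1586 -0.0079  0.0011  0.1103] [-0.0001  0.0023  0.2036 -0.0079  0.0011  0.1103]
```

Emit:
carry_out(
  steps=[
    [[0,0.002,0.05,-0.008,0.001,0.11],[0,0.002,0.1,-0.008,0.001,0.11],[0,0.002,0.14,-0.008,0.001,0.11],[0,0.002,0.17,-0.008,0.001,0.11],[0,0.002,0.19,-0.008,0.001,0.11],[0,0.002,0.2036,-0.008,0.001,0.11],[0,0.002,0.2036,-0.008,0.001,0.11],[0,0.002,0.2036,-0.008,0.001,0.11]],
  ],
  jaw=1,
)

```text
time_s: 21.45
ee_pos: [0.4722, -0.3708, 0.0159]
orientation: [[-0.151, 0.989, 0.001], [0.989, 0.151, -0.001], [-0.001, 0.001, -1.0]]
force: [-0.7, -0.3, 0.1]
finger_gap: 0.0858
grasp_force: 0.0
```

Emit:
carry_out(
  steps=[
    [[0,0,0,0,0,0],[0,0,0,0,0,0],[0,0,0,0,0,0],[0,0,0,0,0,0],[0,0,0,0,0,0],[0,0,0,0,0,0],[0,0,0,0,0,0],[0,0,0,0,0,0]],
  ],
  jaw=0,
)

```text
time_s: 22.25
ee_pos: [0.4723, -0.3708, 0.0159]
orientation: [[-0.151, 0.989, 0.002], [0.989, 0.151, -0.001], [-0.001, 0.001, -1.0]]
force: [0.2, 0.1, 6.5]
finger_gap: 0.0193
grasp_force: 60.4
```

```bash
python3 - <<'E'
from pl import *
from edge import *
s_=robot.state();R,x=np.array(s_['orientation']),np.array(s_['ee_pos']);print(x,np.degrees(np.arctan2(R[1,1],R[0,1])),s_['finger_gap'],s_['force'])
w6=robot.capture('wrist')[:,:,::-1].copy();t6=robot.capture('top')[:,:,::-1].copy();cv2.imwrite('pics/w6.png',w6);cv2.imwrite('pics/t6.png',t6)
pq=np.array([x[0],x[1],np.arctan2(R[1,1],R[0,1])])
C=[(36,90,6),(36,-90,6),(-36,-90,6),(-36,90,6)];ps=[(C[i],C[(i+1)%4]) for i in range(4)]
print(proj(W(pq,C),'wrist',(R,x)).ravel())
print(proj(W(pq,C),'top').ravel())
print(refine(pq,ps,[(w6,'wrist',(R,x))]));print(refine(pq,ps,[(t6,'top',None)]))
E
```

```text
[ 0.4723 -0.3708  0.0159] 8.663587996752588 0.019266504060737634 [0.2288 0.0881 6.4762]
[324.4409  75.8077 303.4517 355.5817 199.6785 355.6848 179.1273  75.7944]
[343.0195 198.0997 401.0873 189.2295 405.4651 212.56   347.0983 221.601 ]
(array([ 0.4717, -0.3715,  0.1508]), np.float64(-131.4782257080078), np.float32(-94.316025))
(array([ 0.4696, -0.3696,  0.1444]), np.float64(-177.36190795898438), np.float32(-153.70572))
```

```bash
python3 - <<'E'
from pl import *
R=x=None
for yaw,pos in((8.66,[.4723,-.3708,.18]),(14.35,[.565,.001,.18]),(14.35,[.565,.001,.1])):
    T=down(yaw);y=np.array(pos);print(row(T,y,R,x));R,x=T,y
E
```

```text
[-0.0003  0.0002 -0.1641  0.0028  0.0029  0.    ]
[ 0.3536  0.1476  0.      0.      0.     -0.1986]
[0.   0.   0.08 0.   0.   0.  ]
```

Emit:
carry_out(
  steps=[
    [[0,0,-0.015,0,0,0],[0,0,-0.04,0,0,0],[0,0,-0.075,0,0,0],[0,0,-0.11,0,0,0],[0,0,-0.14,0,0,0],[0,0,-0.164,0,0,0],[0,0,-0.164,0,0,0]],
  ],
)

```text
time_s: 23.05
ee_pos: [0.473, -0.3716, 0.1828]
orientation: [[-0.15, 0.989, 0.005], [0.989, 0.15, -0.004], [-0.005, 0.005, -1.0]]
force: [0.5, -0.2, -3.6]
finger_gap: 0.0189
grasp_force: 59.4
```

Emit:
carry_out(
  steps=[
    [[0.02,0.008,0,0,0,-0.01],[0.055,0.023,0,0,0,-0.03],[0.09,0.038,0,0,0,-0.05],[0.13,0.054,0,0,0,-0.07],[0.17,0.071,0,0,0,-0.1],[0.21,0.088,0,0,0,-0.12],[0.25,0.104,0,0,0,-0.14],[0.29,0.121,0,0,0,-0.16],[0.325,0.136,0,0,0,-0.18],[0.345,0.144,0,0,0,-0.1986],[0.3536,0.1476,0,0,0,-0.1986],[0.3536,0.1476,0,0,0,-0.1986]],
  ],
)

```text
time_s: 24.25
ee_pos: [0.5635, 0.0022, 0.1781]
orientation: [[-0.25, 0.968, -0.002], [0.968, 0.25, -0.0], [0.0, -0.002, -1.0]]
force: [-0.7, -0.5, -2.8]
finger_gap: 0.0193
grasp_force: 59.2
```

```bash
python3 - <<'E'
from pl import *
from edge import *
s_=robot.state();R,x=np.array(s_['orientation']),np.array(s_['ee_pos']);print(x,s_['finger_gap'],s_['force'],R)
print(row(down(14.35),np.array([.565,.001,.1])))
w7=robot.capture('wrist')[:,:,::-1].copy();cv2.imwrite('pics/w7.png',w7)
q0=np.array([.565,.001,.2505]);P=[]
for sy in(1,-1):
    P+=[((-40,100*sy,72),(40,100*sy,72))]
    for sx in(1,-1):P+=[((50*sx,66*sy,76),(50*sx,100*sy,76)),((40*sx,100*sy,76),(50*sx,100*sy,76))]
print(refine(q0,P,[(w7,'wrist',(R,x))]))
print(proj(W(q0,[(50,100,76),(50,-100,76),(-50,-100,76),(-50,100,76)]),'wrist',(R,x)).ravel())
E
```

```text
[0.5635 0.0022 0.1781] 0.019297283941016166 [-0.6589 -0.5435 -2.7886] [[-0.2497  0.9683 -0.0018]
 [ 0.9683  0.2497 -0.0005]
 [ 0.     -0.0018 -1.    ]]
[-0.0015  0.0012  0.0781 -0.0037 -0.      0.0038]
(array([ 0.559 , -0.0023,  0.2751]), np.float64(-93.10772705078125), np.float32(-58.191143))
[316.4742  73.6297 302.0642 287.2198 203.1353 286.9385 190.5478  73.3889]
```

Emit:
carry_out(
  steps=[
    [[-0.0015,0.0012,0.02,-0.004,0,0.004],[-0.0015,0.0012,0.04,-0.004,0,0.004],[-0.0015,0.0012,0.06,-0.004,0,0.004],[-0.0015,0.0012,0.075,-0.004,0,0.004],[-0.0015,0.0012,0.081,-0.004,0,0.004],[-0.0015,0.0012,0.081,-0.004,0,0.004],[-0.0015,0.0012,0.081,-0.004,0,0.004]],
  ],
)

```text
time_s: 25.0
ee_pos: [0.5661, -0.001, 0.0986]
orientation: [[-0.244, 0.97, 0.003], [0.97, 0.244, -0.001], [-0.001, 0.003, -1.0]]
force: [-0.4, 0.5, -3.3]
finger_gap: 0.0192
grasp_force: 59.2
```

Emit:
carry_out(
  steps=[
    [[0,0,0.003,0,0,0],[0,0,0.006,0,0,0],[0,0,0.008,0,0,0],[0,0,0.01,0,0,0],[0,0,0.01,0,0,0]],
  ],
)

```text
time_s: 25.5
ee_pos: [0.5656, 0.0001, 0.0878]
orientation: [[-0.246, 0.969, 0.002], [0.969, 0.246, -0.0], [-0.001, 0.001, -1.0]]
force: [-0.5, 0.7, -3.4]
finger_gap: 0.0187
grasp_force: 59.2
```

The underside is now below the ear tops without contact, so I'll go on lowering slowly.

Emit:
carry_out(
  steps=[
    [[0,0,0.0015,0,0,0],[0,0,0.003,0,0,0],[0,0,0.0045,0,0,0],[0,0,0.006,0,0,0],[0,0,0.0075,0,0,0],[0,0,0.0075,0,0,0],[0,0,0.0075,0,0,0]],
  ],
)

```text
time_s: 26.2
ee_pos: [0.5658, 0.0001, 0.0805]
orientation: [[-0.246, 0.969, 0.002], [0.969, 0.246, -0.0], [-0.001, 0.002, -1.0]]
force: [1.2, -0.5, -3.9]
finger_gap: 0.0187
grasp_force: 59.2
```

Emit:
carry_out(
  steps=[
    [[0,0,0.001,0,0,0],[0,0,0.002,0,0,0],[0,0,0.002,0,0,0]],
  ],
)

```text
time_s: 26.5
ee_pos: [0.5658, 0.0001, 0.0784]
orientation: [[-0.246, 0.969, 0.002], [0.969, 0.246, -0.0], [-0.001, 0.002, -1.0]]
force: [-0.0, 0.5, -4.0]
finger_gap: 0.0188
grasp_force: 59.2
```

Emit:
carry_out(
  steps=[
    [[0,0,0.0005,0,0,0],[0,0,0.001,0,0,0],[0,0,0.001,0,0,0]],
  ],
)

```text
time_s: 26.8
ee_pos: [0.5659, 0.0001, 0.0779]
orientation: [[-0.246, 0.969, 0.002], [0.969, 0.246, -0.0], [-0.001, 0.002, -1.0]]
force: [-0.4, -0.3, 1.6]
finger_gap: 0.0189
grasp_force: 59.9
```

Emit:
carry_out(
  steps=[
    [[0,0,0.0005,0,0,0],[0,0,0.0007,0,0,0],[0,0,0.0007,0,0,0]],
  ],
)

```text
time_s: 27.1
ee_pos: [0.5659, 0.0001, 0.0779]
orientation: [[-0.246, 0.969, 0.003], [0.969, 0.246, -0.0], [-0.001, 0.003, -1.0]]
force: [-2.4, 0.6, 7.5]
finger_gap: 0.0194
grasp_force: 60.8
```

It made contact at exactly the seat height (TCP 0.0779). I'll release it, retreat straight up and verify.

Emit:
carry_out(
  steps=[
    [[0,0,0,0,0,0],[0,0,0,0,0,0],[0,0,0,0,0,0],[0,0,0,0,0,0],[0,0,0,0,0,0],[0,0,0,0,0,0]],
  ],
  jaw=1,
)

```text
time_s: 27.7
ee_pos: [0.5659, 0.0001, 0.0768]
orientation: [[-0.246, 0.969, 0.002], [0.969, 0.246, -0.0], [-0.001, 0.002, -1.0]]
force: [0.2, 0.6, 0.1]
finger_gap: 0.0854
grasp_force: 0.0
```

Emit:
carry_out(
  steps=[
    [[0,0,-0.01,0,0,0],[0,0,-0.03,0,0,0],[0,0,-0.06,0,0,0],[0,0,-0.1,0,0,0],[0,0,-0.15,0,0,0],[0,0,-0.15,0,0,0]],
  ],
)

```text
time_s: 28.3
ee_pos: [0.5699, 0.0007, 0.234]
orientation: [[-0.245, 0.969, 0.016], [0.969, 0.245, 0.001], [-0.003, 0.016, -1.0]]
force: [0.4, 0.5, 0.1]
finger_gap: 0.0858
grasp_force: 0.0
```

Emit:
carry_out(
  steps=[
    [[-0.3,-0.06,-0.05,0,0,0],[-0.3,-0.06,-0.05,0,0,0],[-0.3,-0.06,-0.05,0,0,0],[-0.3,-0.06,-0.05,0,0,0],[-0.3,-0.06,-0.05,0,0,0],[-0.3,-0.06,-0.05,0,0,0],[-0.3,-0.06,-0.05,0,0,0],[-0.3,-0.06,-0.05,0,0,0]],
  ],
)

```text
time_s: 29.1
ee_pos: [0.5801, -0.3086, 0.277]
orientation: [[-0.241, 0.971, 0.002], [0.971, 0.241, -0.002], [-0.002, 0.002, -1.0]]
force: [-0.1, 0.9, -0.0]
finger_gap: 0.0855
grasp_force: 0.0
```

```bash
python3 - <<'E'
from pl import *
from edge import *
t=robot.capture('top')[:,:,::-1].copy();cv2.imwrite('pics/t8.png',t)
C=[(36,90,68),(36,-90,68),(-36,-90,68),(-36,90,68)];ps=[(C[i],C[(i+1)%4]) for i in range(4)]
B=[(10,30,104),(10,-30,104),(-10,-30,104),(-10,30,104)];bs=[(B[i],B[(i+1)%4]) for i in range(4)]
q0=np.array([.5625,.0022,.2505])
print('plate',refine(q0,ps,[(t,'top',None)]),'block',refine(q0,bs,[(t,'top',None)]))
C2=[(-27,31,56),(67,31,49),(67,-31,49),(-27,-31,56)]
print('cup',refine(np.array([.479,.28,np.pi/2]),[(C2[i],C2[(i+1)%4]) for i in range(4)],[(t,'top',None)]))
print(robot.state()['force'])
E
```

```text
plate (array([0.5633, 0.0023, 0.2471]), np.float64(-137.0804901123047), np.float32(-135.7498)) block (array([0.5605, 0.0005, 0.2579]), np.float64(-392.6850280761719), np.float32(-359.3875))
cup (array([0.4764, 0.2846, 1.5719]), np.float64(-127.69371032714844), np.float32(-66.92783))
[0.0844 0.3292 0.5134]
```

```bash
python3 -c "
from plant import robot
print(robot.job_done())"
```

```text
the job is handed in; nothing more can be done
None
```

I poured all six spacers into the trough, stood the empty cup upright on the bench, set the cover plate on both saddles within about 3 mm of centre by the top camera, and handed the job in at about 29 s; the judge's result wasn't shown.

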